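# Build a kiln shelf on three matching props

### The job

Set up the next tier of kiln furniture: pick out the three props of equal height and stand one upright in each of the three seats on the base batt. Then lower the slotted batt gently onto the tops of the three so that it lies level, square above the base batt and centred over it. Leave the two odd props, the shorter and the taller one, standing where they are.

Things in the scene. Friction and masses are not known exactly. Their poses are not given: they have to be found in the camera images.
- prop_a_mid (a point): kiln prop: pale buff upright ceramic tube, 38 mm outside, 22 mm bore, 80 mm tall, about 120 g, on the bench among other props (about 30 mm of air to the next); this point is on its axis half-way up, z along the axis. One of the three props of equal height. Grasp across its diameter; near the top the gripper stays clear of the neighbours
- prop_b_mid (a point): kiln prop: pale buff upright ceramic tube, 38 mm outside, 22 mm bore, 80 mm tall, about 120 g, on the bench among other props (about 30 mm of air to the next); this point is on its axis half-way up, z along the axis. One of the three props of equal height. Grasp across its diameter; near the top the gripper stays clear of the neighbours
- prop_c_mid (a point): kiln prop: pale buff upright ceramic tube, 38 mm outside, 22 mm bore, 80 mm tall, about 120 g, on the bench among other props (about 30 mm of air to the next); this point is on its axis half-way up, z along the axis. One of the three props of equal height. Grasp across its diameter; near the top the gripper stays clear of the neighbours
- prop_short_mid (a point): kiln prop: pale buff upright ceramic tube, 38 mm outside, 22 mm bore, 60 mm tall, about 90 g, on the bench among other props (about 30 mm of air to the next); this point is on its axis half-way up, z along the axis. The odd short one: not wanted, leave it. Grasp across its diameter; near the top the gripper stays clear of the neighbours
- prop_tall_mid (a point): kiln prop: pale buff upright ceramic tube, 38 mm outside, 22 mm bore, 100 mm tall, about 150 g, on the bench among other props (about 30 mm of air to the next); this point is on its axis half-way up, z along the axis. The odd tall one: not wanted, leave it. Grasp across its diameter; near the top the gripper stays clear of the neighbours
- seat_1: one of three alike prop seats, fixed: buff round ceramic dish on the base batt, 70 mm across and 14 mm high, with a round recess 54 mm across and 9 mm deep for the foot of one prop; origin on its axis at its underside, recess floor 5 mm above the origin
- seat_2: one of three alike prop seats, fixed: buff round ceramic dish on the base batt, 70 mm across and 14 mm high, with a round recess 54 mm across and 9 mm deep for the foot of one prop; origin on its axis at its underside, recess floor 5 mm above the origin
- seat_3: one of three alike prop seats, fixed: buff round ceramic dish on the base batt, 70 mm across and 14 mm high, with a round recess 54 mm across and 9 mm deep for the foot of one prop; origin on its axis at its underside, recess floor 5 mm above the origin
- base_batt: base batt, fixed: thick flat brown ceramic kiln shelf with white coated top, 186 (x) x 172 (y) x 18 mm, flat on the bench at any yaw; origin at the centre of its underside, z up. The seats stand on it: two near its -x end (55 mm from the centre, 50 mm to either side), one near its +x end (55 mm from the centre), each up to 5 mm off in x and y
- top_batt_mid (a point): slotted batt: loose flat buff ceramic plate, 168 (x) x 160 (y) x 14 mm, 0.4-0.6 kg, on the bench; point at its very centre, z up. Two hand slots go through it, 68 mm (x) x 50 mm (y), one each side of a solid web along x through the centre, 28 mm wide in y: lift it by the web, a finger down each slot. Same after a half turn. Laid on the three seated props its centre is 110 mm above the bench
Mind the look-alikes: they are no part of the job. Leave any green look-alike of the part that bears prop_b_mid alone. What is shaped like the part that bears prop_c_mid but blue is not meant.

How it is judged:
On the way, in this order (a step that is already met when the one before it is completed fails the run):
1. the three equal props stand upright in the three seats (((horizontal distance between prop_a_mid and seat_1 below 0.012 m and z of prop_a_mid in the frame of seat_1 between 0.041 and 0.049 m) or (horizontal distance between prop_a_mid and seat_2 below 0.012 m and z of prop_a_mid in the frame of seat_2 between 0.041 and 0.049 m) or (horizontal distance between prop_a_mid and seat_3 below 0.012 m and z of prop_a_mid in the frame of seat_3 between 0.041 and 0.049 m)) and angle between each of prop_a_mid, prop_b_mid, prop_c_mid's own z axis and vertical below 0.06 rad and ((horizontal distance between prop_b_mid and seat_1 below 0.012 m and z of prop_b_mid in the frame of seat_1 between 0.041 and 0.049 m) or (horizontal distance between prop_b_mid and seat_2 below 0.012 m and z of prop_b_mid in the frame of seat_2 between 0.041 and 0.049 m) or (horizontal distance between prop_b_mid and seat_3 below 0.012 m and z of prop_b_mid in the frame of seat_3 between 0.041 and 0.049 m)) and ((horizontal distance between prop_c_mid and seat_1 below 0.012 m and z of prop_c_mid in the frame of seat_1 between 0.041 and 0.049 m) or (horizontal distance between prop_c_mid and seat_2 below 0.012 m and z of prop_c_mid in the frame of seat_2 between 0.041 and 0.049 m) or (horizontal distance between prop_c_mid and seat_3 below 0.012 m and z of prop_c_mid in the frame of seat_3 between 0.041 and 0.049 m))), for 0.2 s.
2. the slotted batt lies level on the three props, centred and square above the base batt (horizontal distance between top_batt_mid and base_batt below 0.018 m and angle between the x axis of top_batt_mid and the x axis of base_batt, either way round below 0.2 rad and angle between top_batt_mid's own z axis and vertical below 0.04 rad and height (world z) of top_batt_mid between 0.105 and 0.115 m), for 0.2 s.
At the end, for the whole second after the job is handed in: The three 80 mm props stand upright (0.06 rad) on the floors of the seats, axes within 12 mm; the batt rests on them, level (0.04 rad), centre 105-115 mm up, within 18 mm of the base batt centre and parallel to it (0.2 rad), at rest; the short and tall props within 30 mm of where they stood (all of step 1 and all of step 2 and linear speed of top_batt below 0.01 m/s and distance of each of prop_short_mid, prop_tall_mid from where it was at the start of the episode below 0.03 m); the robot touches nothing.
It fails at once if the short prop is carried off or knocked over (distance of prop_short_mid from where it was at the start of the episode above 0.03 m).
It fails at once if the tall prop is carried off or knocked over (distance of prop_tall_mid from where it was at the start of the episode above 0.03 m).
It fails at once if the slotted batt is dropped onto the props (horizontal distance between top_batt_mid and base_batt below 0.06 m and height (world z) of top_batt_mid below 0.13 m and linear speed of top_batt above 0.45 m/s).
It also fails if it takes over 106 s, if anything falls off the work surface, if the arm or the gripper's body presses on something with over 40 N, if the wrist force passes 120 N, or if a joint passes its speed limit or range.

### The arm

A 6-joint arm with a two-finger parallel gripper is mounted at the origin on a cart in front of the work surface, level with it; the furniture and walls round the work are solid. World frame = base frame: x ahead of the robot, y to its left, z up, the work surface at z = 0. Lengths are in m, angles in rad, forces in N, time in s.
With the tool pointing down it reaches from about 0.35 to 0.85 m from the base axis. Payload 8.1 kg.
Tool frame: the origin (TCP) lies at the very end of the fingers, on their centre line; the grasp point (between the pads) lies 19 mm behind it (pinch_z is the distance from the TCP to the grasp point, in m); z points along the fingers, y is the direction in which the jaws open and shut (so a half turn about z gives the same grasp; the last joint's range is limited). The gripper opens to 93 mm and grips with 3 to 60 N. Pads are 15 mm wide; open, the fingers measure 128 mm over their backs; the gripper's body (75 mm by 188 mm) begins 65 mm behind the grasp point.
Start: joints at [-1.273, 0.13, 1.488, -0, 1.523, -0.085], TCP at [0.224, -0.557, 0.219] pointing down, gripper open.
Joint ranges: [-2.96, 2.96], [-0.89, 2.26], [0.02, 2.5], [-1.34, 4.48], [0, 2.73], [-2.66, 2.66]. Speed limits (rad/s): [2.39, 2.39, 2.79, 3.14, 3.14, 3.14].

### API

Orientations are given as a rotation vector (axis times angle).
In Python, from plant import * gives the robot as it stands.
- The arm moves only by the tool move_arm, never from a script. Its argument "series" is a list of rows, each a list of 7 numbers: the shift along the tool's x, y, z each as a share of 10 cm, from -1 to 1, then the turn, a rotation vector about the tool's x, y, z each as a share of 180 degrees, from -1 to 1, then the opening, from -1 (shut) to 1 (fully open). In form: [[dx, dy, dz, rx, ry, rz, jaw], ...]. A call has 1 to 8 rows; each row is the pose to reach, as a shift and turn from the pose commanded when the call began, along the tool's axes at that moment, turning the shorter way round; what a row does not reach only later rows make up. A row lasts 1/10 s, in which the tool goes at most 50 mm and 8.59 degrees, less where a joint would pass 70% of its speed; a pose out of reach is approached as far as the arm can. A call with a number of a shift or a turn outside -1 to 1 is refused whole. A call with a gripper value outside its range is refused whole. The fingers move at their own pace and stop on an object; "squeeze" is the grip in N (left out, the last holds). Time passes only in rows, so rows that repeat a pose let the fingers close. It gives the time, the measured TCP pose, the force and the opening at its end, in the units of the state.
- read_state(): the state, without advancing time (a new reading comes with each control period).
- read_camera(name): name is "scene" or "top" or "wrist"; returns a dict with "frame" (420x560x3 uint8, red, green, blue), "K" (3x3 intrinsics, pixels), "rvec" (rotation vector, rad) and "tvec" (3), from world to camera coordinates, as OpenCV has them. Camera axes: x right, y down, z forward; pixel columns grow to the right and rows downward; lengths in m; the calibration is good to about 2 mm. The wrist camera is an equidistant fisheye: a pixel r from the principal point sees the ray r / f radians off the axis. A picture is of the moment at which its call begins. There is no depth.
- close_job(): hands the job in, once; it reports no verdict.
The state is a dict: "t": time; "q": joint angles; "dq": joint speeds; "joint_torque": joint torques, N m; "tool_pos": TCP position; "orientation": TCP orientation; "force": force on the tool from outside, world axes, zero at the start; "wrist_torque": the same for the moment, N m; "opening": finger opening in m.
Only numpy, scipy, OpenCV 4.12 (cv2) and the standard library are available. Lean on these libraries where they do the work, as an engineer would, in place of code of your own. Each camera call takes 0.05 s, during which the arm holds its last target.

## Working session

There is one attempt and no reset: what is moved stays moved. The work goes in short steps, Python scripts to look and compute and a tool call to move; the robot and the scene stay as the last step left them, time stands still between calls to the robot, and variables do not carry over. Pictures are saved under pics/ and viewed, and the job is handed in when it is done.

Besides the shell and the picture viewer there is one more tool, called after "Request:" as name([rows], argument=value, ...), one row to a line, values as JSON. move_arm: Moves the arm, as the interface text tells. Shift numbers are shares of 10 cm and turn numbers shares of 180 degrees, none past 1 either way. Its arguments: {"type":"object","properties":{"series":{"type":"array","items":{"type":"array","items":{"type":"number"}}},"squeeze":{"type":"number"}},"required":["series"]}

```bash
mkdir -p pics; ls
python3 - <<'E'
from plant import *
import cv2
for n in ("scene","top","wrist"):
    c=read_camera(n); cv2.imwrite(f"pics/{n}0.png",c["frame"][:,:,::-1]); print(n,c["K"].tolist(),c["rvec"],c["tvec"])
print(read_state())
E
```

```text
pics
scene [[488.9719072164887, 0.0, 277.1357056002469], [0.0, 488.9719072164887, 206.8308039919858], [0.0, 0.0, 1.0]] [ 1.06862429 -2.37937379  1.01000781] [0.42086606 0.25550255 1.14165292]
top [[447.9389781183631, 0.0, 281.31894447120214], [0.0, 447.9389781183631, 207.78962164541758], [0.0, 0.0, 1.0]] [ 2.13698282 -2.12497549  0.16278894] [0.12555168 0.54447841 1.04951159]
wrist [[325.19226210127806, 0.0, 273.4818026236406], [0.0, 325.19226210127806, 209.1243219616599], [0.0, 0.0, 1.0]] [-2.40070668  1.62224485  0.23216763] [-0.59933476 -0.03235418  0.39096453]
{'t': 0.15, 'q': array([-1.27334668e+00,  1.31001372e-01,  1.48902300e+00,  1.22776778e-05,
        1.52298470e+00, -8.53881800e-02]), 'dq': array([ 0.00139713, -0.00084955, -0.00210191,  0.00014559, -0.00074162,
       -0.00080197]), 'joint_torque': array([ 4.68676844e-04, -5.60473895e+01, -4.92335665e+01,  7.67983426e-02,
        3.05590255e-02, -1.11196935e-04]), 'tool_pos': array([ 0.22403734, -0.55613832,  0.2178236 ]), 'orientation': array([-3.08282847e+00, -5.97425414e-01,  2.16215227e-04]), 'force': array([-0.07891221,  0.57917077,  0.10086304]), 'wrist_torque': array([ 0.06052055, -0.00522367,  0.02349814]), 'opening': 0.09329093804674451}
```

View pics/scene0.png

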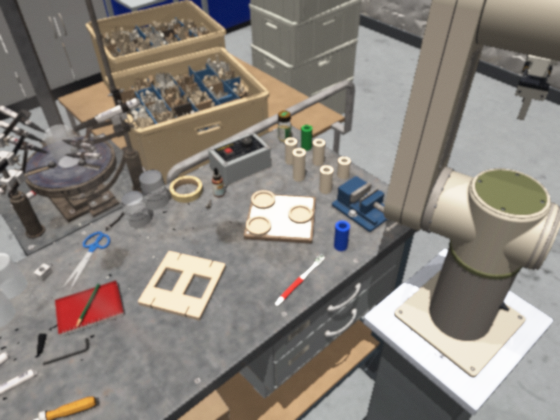

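View pics/top0.png

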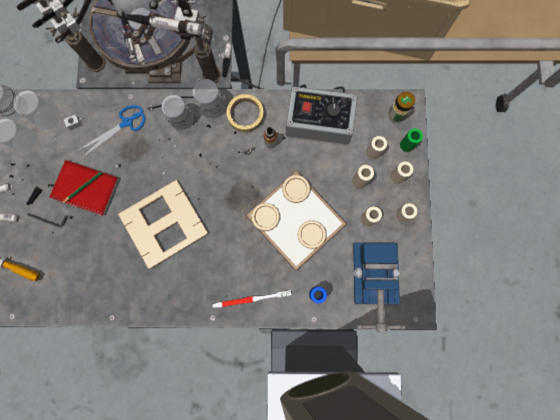

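View pics/wrist0.png

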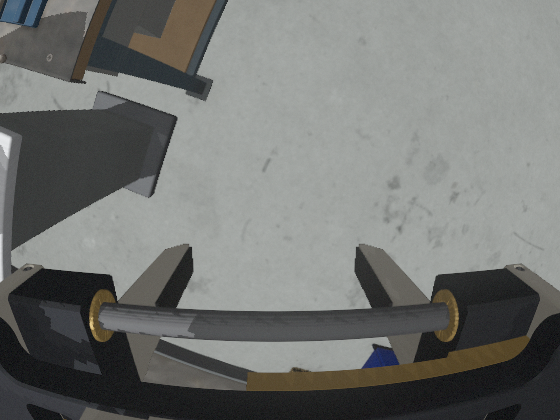

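The top view shows five pale props near (379,145), (366,175), (405,171), (374,214) and (409,212). The seats are at (296,189), (266,217) and (312,234), and the slotted batt is at (163,223). A green decoy stands at (412,140) and a blue one at (318,295). I'll enlarge the views next.

```bash
cat > h.py <<'E'
import numpy as np, cv2
from scipy.spatial.transform import Rotation as R
def cam(c):
    return np.array(c["K"]),cv2.Rodrigues(np.array(c["rvec"],float))[0],np.array(c["tvec"],float)
def ray(C,px):
    K,Rm,t=C; d=Rm.T@(np.linalg.inv(K)@np.array([px[0],px[1],1.])); return -Rm.T@t,d/np.linalg.norm(d)
def onz(C,px,z):
    o,d=ray(C,px); return o+d*(z-o[2])/d[2]
def proj(C,P):
    K,Rm,t=C; p=K@(Rm@np.array(P,float)+t); return p[:2]/p[2]
def tri(C1,p1,C2,p2):
    o1,d1=ray(C1,p1);o2,d2=ray(C2,p2)
    s=np.linalg.lstsq(np.c_[d1,-d2],o2-o1,rcond=None)[0]
    a=o1+s[0]*d1;b=o2+s[1]*d2
    return (a+b)/2,np.linalg.norm(a-b)
E
python3 - <<'E'
from plant import *
from h import *
c=read_camera("top");f=c["frame"][:,:,::-1]
s=read_camera("scene");g=s["frame"][:,:,::-1]
np.savez("cams.npz",top=c["frame"],scene=s["frame"])
T=cam(c);S=cam(s);import pickle;pickle.dump((T,S),open("cams.pkl","wb"))
for p in [(0,90),(430,90),(435,327),(379,145)]: print(p,onz(T,p,0).round(3))
cv2.imwrite("pics/tz.png",cv2.resize(f[125:230,345:430],None,fx=7,fy=5.7,interpolation=cv2.INTER_CUBIC)) if 0 else cv2.imwrite("pics/tz.png",cv2.resize(f[125:225,345:430],None,fx=6,fy=6,interpolation=cv2.INTER_CUBIC))
cv2.imwrite("pics/sz.png",cv2.resize(g[110:205,270:365],None,fx=6,fy=6,interpolation=cv2.INTER_CUBIC))
cv2.imwrite("pics/tb.png",cv2.resize(f[165:280,105:355],None,fx=3.2,fy=3.2,interpolation=cv2.INTER_CUBIC))
E
```

```text
(0, 90) [0.868 0.886 0.   ]
(430, 90) [ 0.87  -0.263  0.   ]
(435, 327) [ 0.259 -0.246  0.   ]
(379, 145) [ 0.718 -0.124  0.   ]
```

View pics/tz.png

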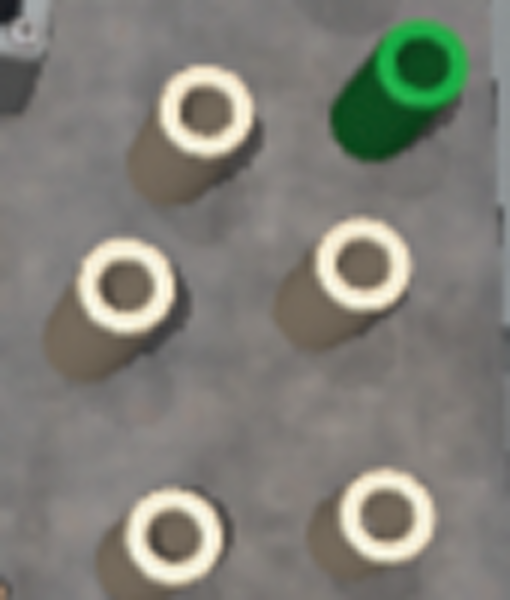

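View pics/sz.png

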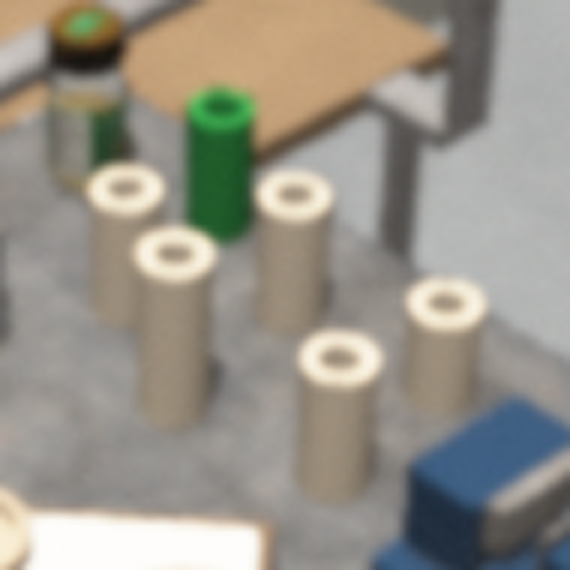

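View pics/tb.png

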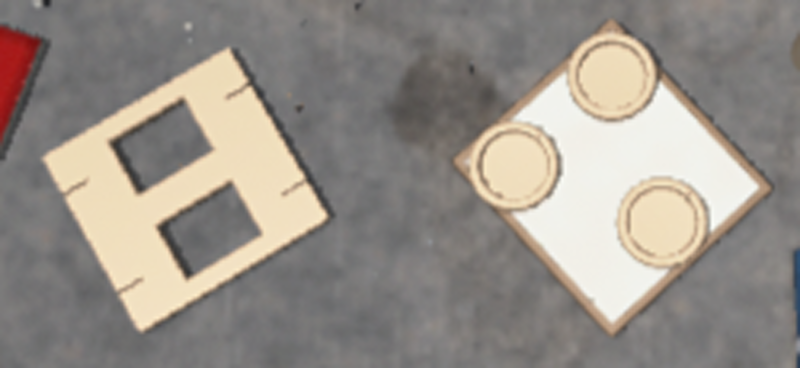

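The tops of the tall prop (scene crop 175,254) and the short one (445,303) stand out. I'll triangulate all five rings and measure the seats and both batts.

```bash
cat > meas.py <<'E'
from h import *
import pickle
d=np.load("cams.npz");T,S=pickle.load(open("cams.pkl","rb"))
def rings(img,x0,y0,x1,y1,th):
    g=cv2.resize(img[y0:y1,x0:x1],None,fx=6,fy=6,interpolation=cv2.INTER_CUBIC)
    m=((g.min(2)>th)).astype(np.uint8)
    out=[]
    for c in cv2.findContours(m,cv2.RETR_EXTERNAL,cv2.CHAIN_APPROX_NONE)[0]:
        if cv2.contourArea(c)<1500: continue
        (u,v),(a,b),_=cv2.fitEllipse(c)
        out.append((x0+(u+.5)/6-.5,y0+(v+.5)/6-.5,a/6,b/6))
    return np.array(out)
rt=rings(d["top"],345,125,425,225,185); rs=rings(d["scene"],270,135,365,180,185)
print(rt.round(1));print(rs.round(1))
for r in rt:
    best=min(((tri(T,r[:2],S,q[:2])) for q in rs),key=lambda k:k[1]+(0 if .04<k[0][2]<.12 else 1))
    print(r[:2].round(1),best[0].round(4),round(best[1],4))
def hull_mask(img,cond,x0,y0,x1,y1):
    g=cv2.resize(img[y0:y1,x0:x1],None,fx=6,fy=6,interpolation=cv2.INTER_CUBIC)
    return cond(g)
E
python3 meas.py
```

```text
[[373.5 213.9  14.5  15. ]
 [409.  210.6  14.1  14.8]
 [365.5 172.1  14.5  14.9]
 [405.  168.6  13.9  14.7]
 [378.9 143.   13.8  14.5]]
[[326.3 169.2   8.3  13.2]
 [344.4 159.7   8.6  12.8]
 [298.6 151.9   7.8  12.4]
 [318.8 141.7   7.9  11.7]
 [290.7 141.2   6.9  11.6]]
[373.5 213.9] [ 0.5241 -0.0898  0.0779] 0.0015
[409.  210.6] [ 0.5354 -0.1794  0.0589] 0.0024
[365.5 172.1] [ 0.6208 -0.0699  0.0971] 0.0012
[405.  168.6] [ 0.6343 -0.1682  0.0785] 0.0016
[378.9 143. ] [ 0.6984 -0.1081  0.0761] 0.0021
```

Heights match: the equal props are at (0.524,-0.090), (0.634,-0.168) and (0.698,-0.108). The short one is at (0.535,-0.179) and the tall one at (0.621,-0.070). Next, the seats and batts.

```bash
cat > meas2.py <<'E'
from h import *
import pickle
d=np.load("cams.npz");T,S=pickle.load(open("cams.pkl","rb"))
def up(img,x0,y0,x1,y1): return cv2.resize(img[y0:y1,x0:x1],None,fx=4,fy=4,interpolation=cv2.INTER_CUBIC)
def px(p,x0,y0): return (np.array(p,float)+.5)/4-.5+[x0,y0]
dbg=[]
def batt(img,C,box,z,name):
    x0,y0,x1,y1=box; g=up(img,*box).astype(int)
    m=((g[:,:,0]-g[:,:,2]>25)&(g.min(2)>110)).astype(np.uint8)
    c=max(cv2.findContours(m,cv2.RETR_EXTERNAL,cv2.CHAIN_APPROX_NONE)[0],key=cv2.contourArea)
    w=np.array([onz(C,px(p,x0,y0),z)[:2] for p in c[:,0]])
    r=cv2.minAreaRect((w*1000).astype(np.float32)); print(name,np.round(r[0],1),np.round(r[1],1),round(r[2],1))
    cs=[k for k in cv2.findContours(m,cv2.RETR_CCOMP,cv2.CHAIN_APPROX_NONE)[0] if 1000<cv2.contourArea(k)<0.3*cv2.contourArea(c)]
    for k in cs:
        w=np.array([onz(C,px(p,x0,y0),z)[:2] for p in k[:,0]])
        r=cv2.minAreaRect((w*1000).astype(np.float32)); print('  slot',np.round(r[0],1),np.round(r[1],1),round(r[2],1))
batt(d["top"],T,(105,165,215,280),.014,"topbatt/top")
batt(d["scene"],S,(125,235,240,330),.014,"topbatt/scene")
def base(img,C,box,name):
    x0,y0,x1,y1=box; g=up(img,*box).astype(int)
    m=((g[:,:,0]-g[:,:,2]>20)|(g.min(2)>190)).astype(np.uint8)
    m=cv2.morphologyEx(m,cv2.MORPH_OPEN,np.ones((5,5)))
    c=max(cv2.findContours(m,cv2.RETR_EXTERNAL,cv2.CHAIN_APPROX_NONE)[0],key=cv2.contourArea)
    w=np.array([onz(C,px(p,x0,y0),.018)[:2] for p in c[:,0]])
    r=cv2.minAreaRect((w*1000).astype(np.float32)); print(name,np.round(r[0],1),np.round(r[1],1),round(r[2],1))
    s=((g[:,:,0]-g[:,:,2]>25)&(g.min(2)>110)).astype(np.uint8)
    s=cv2.morphologyEx(s,cv2.MORPH_OPEN,cv2.getStructuringElement(cv2.MORPH_ELLIPSE,(41,41) if name=='top' else (29,29)))
    for c in cv2.findContours(s,cv2.RETR_EXTERNAL,cv2.CHAIN_APPROX_NONE)[0]:
        w=np.array([onz(C,px(p,x0,y0),.032)[:2] for p in c[:,0]])
        e=cv2.fitEllipse((w*1000).astype(np.float32)); print('  seat',np.round(e[0],1),np.round(e[1],1))
    v=(g.clip(0,255).astype(np.uint8))[:,:,::-1].copy(); cv2.imwrite(f"pics/seat_{name}.png",np.hstack([v,cv2.merge([s*255]*3)])) 
base(d["top"],T,(240,165,352,278),"top")
base(d["scene"],S,(235,180,325,245),"scene")
E
python3 meas2.py
```

```text
topbatt/top [508.4 427.5] [163.1 170.7] 31.9
  slot [475.5 407.2] [50.7 68.7] 32.1
  slot [541.5 448.1] [50.6 68.8] 32.1
topbatt/scene [505.6 429.1] [165.5 177.4] 31.9
  slot [472.5 408.3] [47.6 63.3] 31.5
  slot [538.4 449.6] [47.5 62.1] 31.3
top [520.5  92.8] [187.4 177.2] 42.7
  seat [481.2  54.7] [69.  69.9]
  seat [524.7 165.7] [60.6 72.1]
  seat [592.4  91.5] [61.6 71.2]
scene [520.4  91.8] [191.6 203.3] 42.5
  seat [519.9 177.3] [71.6 78.5]
  seat [473.2  59.1] [70.3 73.5]
  seat [591.2  97.4] [72.1 82. ]
  seat [516.1 -69.2] [14.2 69.9]
```

View pics/seat_top.png

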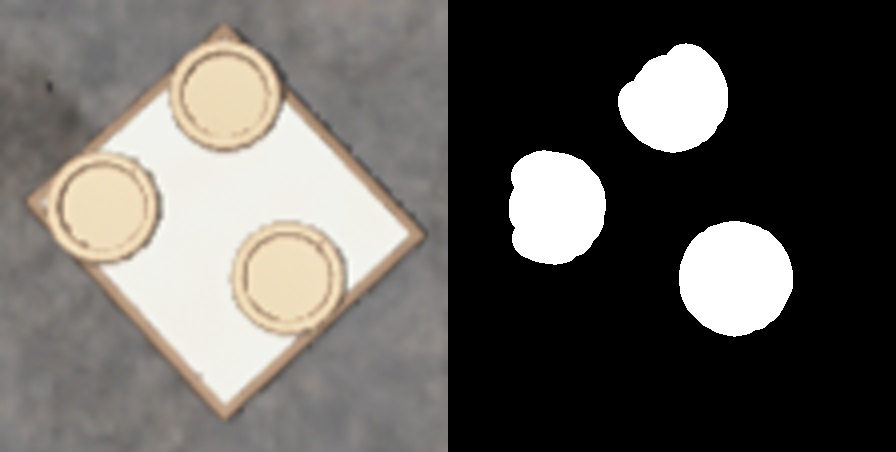

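View pics/seat_scene.png

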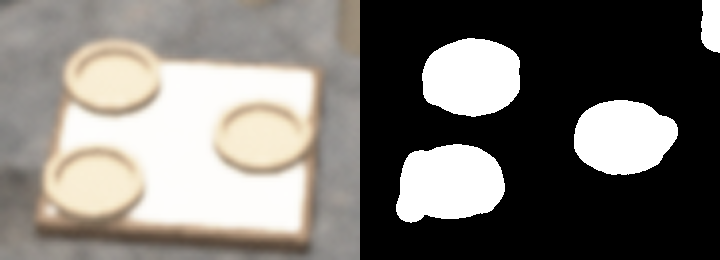

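Run:
```python
from h import *
import pickle
T,S=pickle.load(open("cams.pkl","rb"))
for n,a,b,z in [("C1",(373.5,213.9),(326.3,169.2),.08),("C2",(405,168.6),(318.8,141.7),.08),("C3",(378.9,143),(290.7,141.2),.08),("short",(409,210.6),(344.4,159.7),.06),("tall",(365.5,172.1),(298.6,151.9),.1)]:
    print(n,onz(T,a,z)[:2].round(4),onz(S,b,z)[:2].round(4))
f=lambda u,v,x0=240,y0=165:((u+.5)/4-.5+x0,(v+.5)/4-.5+y0)
P=[]
for u,v in [(225.5,94.5),(104.5,207.5),(289,278.5)]: P.append(onz(T,f(u,v),.032)[:2]); print("seat",P[-1].round(4))
g=lambda u,v:f(u,v,235,180)
for u,v in [(112,75),(94,181),(264,136)]: print("seat scene",onz(S,g(u,v),.032)[:2].round(4))
q=[onz(T,f(u,v),.018)[:2] for u,v in [(224,24),(27,203),(226,418),(426,234)]]
print("corners",np.round(q,4),np.mean(q,0),[np.linalg.norm(q[i]-q[(i+1)%4]).round(4) for i in range(4)],[np.degrees(np.arctan2(*(q[(i+1)%4]-q[i])[::-1])).round(1) for i in range(4)])
a=np.radians(42.7-180);X=np.array([np.cos(a),np.sin(a)]);Y=np.array([-X[1],X[0]])
for p in P: print("in base",((p-np.mean(q,0))@X).round(4),((p-np.mean(q,0))@Y).round(4))
```

```text
C1 [ 0.5245 -0.089 ] [ 0.5219 -0.0884]
C2 [ 0.6345 -0.1672] [ 0.6324 -0.1672]
C3 [ 0.6979 -0.1067] [ 0.6934 -0.105 ]
short [ 0.536  -0.1782] [ 0.5336 -0.1793]
tall [ 0.6206 -0.069 ] [ 0.6175 -0.0675]
seat [0.5955 0.0925]
seat [0.524 0.167]
seat [0.4806 0.0535]
seat scene [0.5918 0.0963]
seat scene [0.5184 0.1737]
seat scene [0.4728 0.0586]
corners [[ 0.6441  0.0932]
 [ 0.5286  0.2162]
 [ 0.3962  0.0917]
 [ 0.5104 -0.0326]] [0.51981757 0.09213819] [np.float64(0.1687), np.float64(0.1818), np.float64(0.1688), np.float64(0.1836)] [np.float64(133.2), np.float64(-136.8), np.float64(-47.4), np.float64(43.2)]
in base -0.0559 0.051
in base -0.0539 -0.0522
in base 0.055 0.0018
```

All fit the given sizes. The seats sit 55/±51 mm from the base centre at (0.520, 0.092), yaw 43°. Next is a planning helper, then I move.

```bash
cat > nav.py <<'E'
import sys
from plant import *
from h import *
# usage: nav x y z [psi_deg of tool y]
s=read_state(); Rm=R.from_rotvec(s["orientation"]).as_matrix(); p=np.array(s["tool_pos"])
psi=np.degrees(np.arctan2(Rm[1,1],Rm[0,1])); print("t",round(s["t"],2),"pos",p.round(4),"psi",psi.round(1),"tilt",np.degrees(np.arccos(-Rm[2,2])).round(2),"open",round(s["opening"],4),"F",np.round(s["force"],1),"q6",s["q"][5].round(2))
a=[float(v) for v in sys.argv[1:]]
if len(a)>=3:
    ps=np.radians(a[3] if len(a)>3 else psi); y=np.array([np.cos(ps),np.sin(ps),0]); z=np.array([0,0,-1.]); x=np.cross(y,z)
    print("shift",(Rm.T@(np.array(a[:3])-p)/.1).round(3),"turn",(R.from_matrix(Rm.T@np.c_[x,y,z]).as_rotvec()/np.pi).round(3))
E
python3 nav.py 0.524 -0.089 0.22 -68
```

```text
t 0.25 pos [ 0.224  -0.5563  0.2181] psi -68.1 tilt 0.05 open 0.0928 F [ 0.3 -0.4  0.4] q6 -0.09
shift [ 4.528 -3.215 -0.015] turn [-0. -0. -0.]
```

Request:
move_arm([
  [0.45, -0.32, 0, 0, 0, 0, 0.2],
  [0.9, -0.64, 0, 0, 0, 0, 0.2],
  [0.9, -0.64, 0, 0, 0, 0, 0.2],
], squeeze=20)

```text
t: 0.55
tool_pos: [0.2858, -0.4602, 0.2184]
orientation: [-3.082, -0.601, -0.002]
force: [0.1, -0.7, 0.0]
opening: 0.0738
```

Request:
move_arm([
  [0.45, -0.32, 0, 0, 0, 0, 0.2],
  [0.9, -0.64, 0, 0, 0, 0, 0.2],
  [0.9, -0.64, 0, 0, 0, 0, 0.2],
])

```text
t: 0.85
tool_pos: [0.3453, -0.3674, 0.2188]
orientation: [-3.083, -0.602, -0.002]
force: [0.1, 0.3, -0.4]
opening: 0.0565
```

Request:
move_arm([
  [0.45, -0.32, 0, 0, 0, 0, 0.2],
  [0.9, -0.64, 0, 0, 0, 0, 0.2],
  [0.9, -0.64, 0, 0, 0, 0, 0.2],
])

```text
t: 1.15
tool_pos: [0.4047, -0.2748, 0.2188]
orientation: [-3.083, -0.603, -0.002]
force: [-0.2, -0.3, -0.1]
opening: 0.0558
```

Request:
move_arm([
  [0.45, -0.32, 0, 0, 0, 0, 0.2],
  [0.9, -0.64, 0, 0, 0, 0, 0.2],
  [0.9, -0.64, 0, 0, 0, 0, 0.2],
])

```text
t: 1.45
tool_pos: [0.4641, -0.1821, 0.2187]
orientation: [-3.083, -0.603, -0.001]
force: [-0.2, -0.5, -0.0]
opening: 0.0558
```

```bash
python3 nav.py 0.524 -0.089 0.16 -68
```

```text
t 1.45 pos [ 0.4641 -0.1821  0.2187] psi -67.9 tilt 0.06 open 0.0558 F [-0.2 -0.5 -0. ] q6 0.71
shift [ 0.905 -0.637  0.588] turn [-0.    -0.     0.001]
```

Request:
move_arm([
  [0.45, -0.32, 0.2, 0, 0, 0, 0.2],
  [0.9, -0.63, 0.5, 0, 0, 0, 0.2],
  [0.9, -0.63, 0.5, 0, 0, 0, 0.2],
  [0.9, -0.63, 0.5, 0, 0, 0, 0.2],
])

```text
t: 1.85
tool_pos: [0.5219, -0.0917, 0.1663]
orientation: [-3.082, -0.601, 0.005]
force: [-0.6, 0.0, -0.1]
opening: 0.0558
```

```bash
python3 - <<'E'
from plant import *
import cv2
for n in ("wrist","top"):
    c=read_camera(n); cv2.imwrite(f"pics/{n}1.png",c["frame"][:,:,::-1])
    if n=="wrist":
        import pickle;pickle.dump((c,read_state()),open("w1.pkl","wb"))
E
python3 nav.py 0.524 -0.089 0.051 -68
```

```text
t 1.95 pos [ 0.5221 -0.0939  0.1686] psi -68.0 tilt 0.07 open 0.0559 F [ 0.1 -0.5  0.9] q6 0.91
shift [ 0.037 -0.039  1.175] turn [ 0.  0. -0.]
```

View pics/wrist1.png

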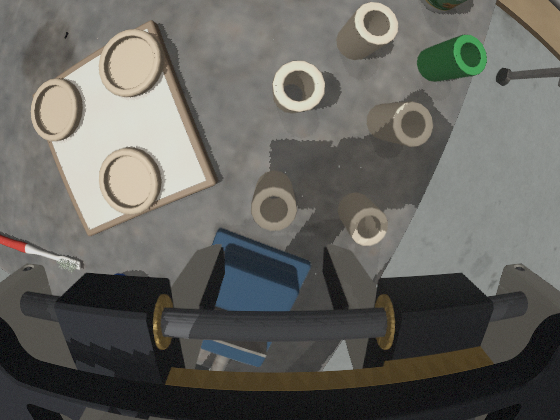

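View pics/top1.png

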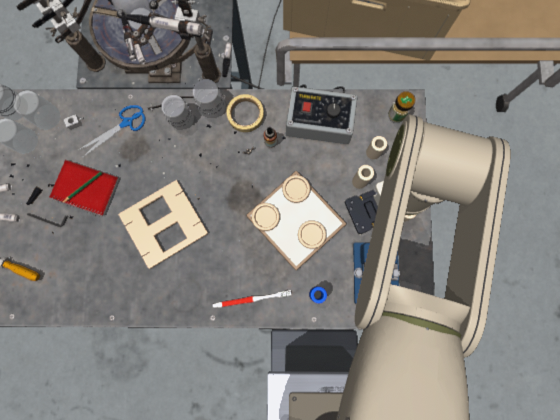

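The wrist view shows C1's ring at (274,205), centred between the fingers (u≈274). The tall one is at (299,86), C3 at (376,24), C2 at (412,124) and the short one at (368,226). I'll cross-check them with the fisheye rays.

```bash
cat >> h.py <<'E'
def wray(c,px):
    K,Rm,t=cam(c); dx,dy=(px[0]-K[0,2])/K[0,0],(px[1]-K[1,2])/K[1,1]; th=np.hypot(dx,dy)
    v=np.array([np.sin(th)*dx/th,np.sin(th)*dy/th,np.cos(th)]); return -Rm.T@t,Rm.T@v
def wonz(c,px,z):
    o,d=wray(c,px); return o+d*(z-o[2])/d[2]
E
python3 - <<'E'
from h import *
import pickle
c,s=pickle.load(open("w1.pkl","rb"))
for n,p,z in [("C1",(274,208),.08),("C2",(412.5,124),.08),("C3",(376.5,24),.08),("tall",(298.5,86),.1),("short",(368,227),.06),("seatA",(130,62),.032),("seatB",(57,109),.032),("seatC",(129,179),.032)]:
    print(n,wonz(c,p,z)[:2].round(4))
g=cv2.resize(c["frame"][10:260,10:450,::-1],(792,450)); 
cv2.imwrite("pics/w1z.png",cv2.resize(c["frame"][150:250,230:400,::-1],None,fx=4,fy=4,interpolation=cv2.INTER_CUBIC))
E
```

```text
C1 [ 0.5266 -0.0901]
C2 [ 0.6353 -0.168 ]
C3 [ 0.6979 -0.1082]
tall [ 0.6212 -0.0703]
short [ 0.5368 -0.1788]
seatA [0.5978 0.089 ]
seatB [0.5289 0.1602]
seatC [0.4871 0.0513]
```

View pics/w1z.png

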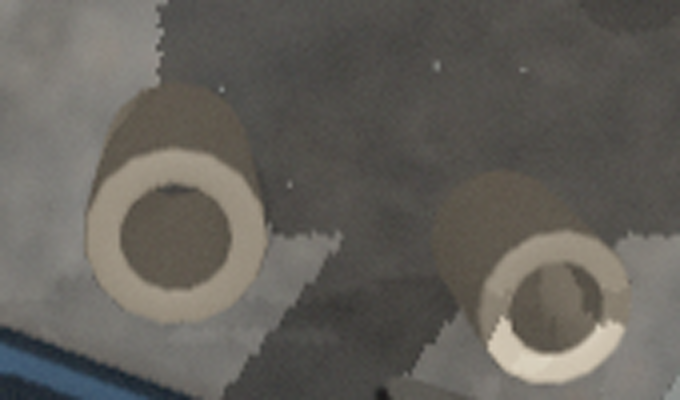

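All three views agree to within about 2 mm, so I descend on C1.

Request:
move_arm([
  [0.04, -0.03, 0.3, 0, 0, 0, 0.2],
  [0.04, -0.03, 0.6, 0, 0, 0, 0.2],
  [0.04, -0.03, 0.9, 0, 0, 0, 0.2],
  [0.04, -0.03, 0.9, 0, 0, 0, 0.2],
])

```text
t: 2.35
tool_pos: [0.5217, -0.0896, 0.0752]
orientation: [-3.083, -0.594, 0.01]
force: [-0.7, -0.7, -0.6]
opening: 0.0558
```

```bash
python3 nav.py 0.525 -0.0895 0.051 -68
```

```text
t 2.35 pos [ 0.5217 -0.0896  0.0752] psi -68.2 tilt 0.37 open 0.0558 F [-0.7 -0.7 -0.6] q6 0.92
shift [0.033 0.013 0.242] turn [-0.001  0.002 -0.001]
```

Request:
move_arm([
  [0.02, 0.0, 0.26, 0, 0, 0, 0.2],
  [0.02, 0.0, 0.26, 0, 0, 0, 0.2],
  [0.02, 0.0, 0.26, 0, 0, 0, -0.5],
  [0.02, 0.0, 0.26, 0, 0, 0, -0.5],
  [0.02, 0.0, 0.26, 0, 0, 0, -0.5],
  [0.02, 0.0, 0.26, 0, 0, 0, -0.5],
])

```text
t: 2.95
tool_pos: [0.5283, -0.0882, 0.0547]
orientation: [3.083, 0.597, 0.004]
force: [-0.1, -1.8, 7.4]
opening: 0.0379
```

```bash
python3 nav.py 0.4806 0.0535 0.2 -68
```

```text
t 2.95 pos [ 0.5283 -0.0882  0.0547] psi -68.1 tilt 0.19 open 0.0379 F [-0.1 -1.8  7.4] q6 0.93
shift [ 0.09  -1.489 -1.457] turn [ 0.001 -0.001 -0.   ]
```

Request:
move_arm([
  [0, 0, -0.3, 0, 0, 0, -0.5],
  [0, 0, -0.6, 0, 0, 0, -0.5],
  [0, 0, -1, 0, 0, 0, -0.5],
  [0, 0, -1, 0, 0, 0, -0.5],
])

```text
t: 3.35
tool_pos: [0.5306, -0.0884, 0.1596]
orientation: [3.08, 0.597, 0.015]
force: [0.6, 0.9, -0.7]
opening: 0.0383
```

Request:
move_arm([
  [0.02, -0.3, -0.1, 0, 0, 0, -0.5],
  [0.05, -0.7, -0.2, 0, 0, 0, -0.5],
  [0.06, -0.95, -0.2, 0, 0, 0, -0.5],
  [0.06, -0.95, -0.2, 0, 0, 0, -0.5],
])

```text
t: 3.75
tool_pos: [0.496, 0.0055, 0.1725]
orientation: [-3.082, -0.602, 0.0]
force: [0.7, -1.1, -1.2]
opening: 0.0376
```

```bash
python3 nav.py 0.4806 0.0535 0.15 -68
python3 - <<'E'
from plant import *
import cv2
for n in ("wrist",):
    c=read_camera(n); cv2.imwrite(f"pics/{n}2.png",c["frame"][:,:,::-1])
    import pickle;pickle.dump((c,read_state()),open("w2.pkl","wb"))
E
```

```text
t 3.75 pos [0.496  0.0055 0.1725] psi -67.9 tilt 0.06 open 0.0376 F [ 0.7 -1.1 -1.2] q6 1.09
shift [ 0.038 -0.503  0.226] turn [-0.    -0.     0.001]
```

View pics/wrist2.png

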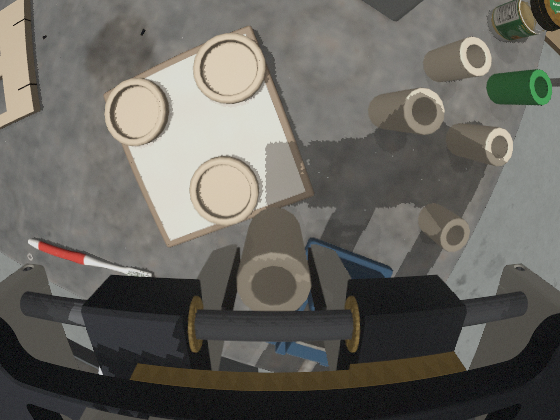

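C1 is held (ring at (273,286)). The seats appear at (230,68), (137,112) and (224,189). I'll check the offset of the prop in the hand and the seat positions.

```bash
python3 - <<'E'
from h import *
import pickle
c,s=pickle.load(open("w2.pkl","rb"))
print(s["tool_pos"], wonz(c,(273,287),s["tool_pos"][2]+.0253))
for p in [(229.5,68),(137,111.5),(224,189.5)]: print(wonz(c,p,.032)[:2].round(4))
E
python3 nav.py 0.4806 0.0535 0.14 -68
```

```text
[0.49636453 0.00405451 0.17232793] [0.49257478 0.00444533 0.19762793]
[0.5967 0.0905]
[0.5277 0.1636]
[0.4856 0.0534]
t 3.8 pos [0.4964 0.0041 0.1723] psi -67.9 tilt 0.02 open 0.0379 F [ 0.1 -0.6 -0.5] q6 1.09
shift [ 0.04  -0.517  0.323] turn [-0.  0.  0.]
```

Request:
move_arm([
  [0.04, -0.25, 0.1, 0, 0, 0, -0.5],
  [0.08, -0.5, 0.3, 0, 0, 0, -0.5],
  [0.08, -0.5, 0.5, 0, 0, 0, -0.5],
  [0.08, -0.5, 0.5, 0, 0, 0, -0.5],
  [0.08, -0.5, 0.5, 0, 0, 0, -0.5],
])

```text
t: 4.3
tool_pos: [0.4855, 0.0514, 0.1224]
orientation: [3.084, 0.597, -0.002]
force: [0.6, -1.3, -2.2]
opening: 0.0379
```

```bash
python3 nav.py 0.486 0.0535 0.0777 -68
```

```text
t 4.3 pos [0.4855 0.0514 0.1224] psi -68.1 tilt 0.08 open 0.0379 F [ 0.6 -1.3 -2.2] q6 1.19
shift [ 0.013 -0.017  0.447] turn [-0.     0.    -0.001]
```

Request:
move_arm([
  [0.01, -0.02, 0.2, 0, 0, 0, -0.5],
  [0.01, -0.02, 0.36, 0, 0, 0, -0.5],
  [0.01, -0.02, 0.4, 0, 0, 0, -0.5],
  [0.01, -0.02, 0.42, 0, 0, 0, -0.5],
  [0.01, -0.02, 0.44, 0, 0, 0, -0.5],
  [0.01, -0.02, 0.45, 0, 0, 0, -0.5],
])

```text
t: 4.9
tool_pos: [0.4867, 0.0542, 0.0786]
orientation: [3.084, 0.597, 0.002]
force: [0.8, 0.2, -1.5]
opening: 0.038
```

```bash
python3 nav.py 0.486 0.0535 0.0777 -68;python3 - <<'E'
from plant import *
import cv2
c=read_camera("wrist"); cv2.imwrite(f"pics/w3.png",c["frame"][:,:,::-1])
c=read_camera("scene"); cv2.imwrite(f"pics/s3.png",cv2.resize(c["frame"][130:260,200:360,::-1],None,fx=5,fy=4.5))
E
```

```text
t 4.9 pos [0.4867 0.0542 0.0786] psi -68.1 tilt 0.09 open 0.038 F [ 0.8  0.2 -1.5] q6 1.19
shift [-0.009  0.004  0.009] turn [ 0. -0. -0.]
```

View pics/s3.png

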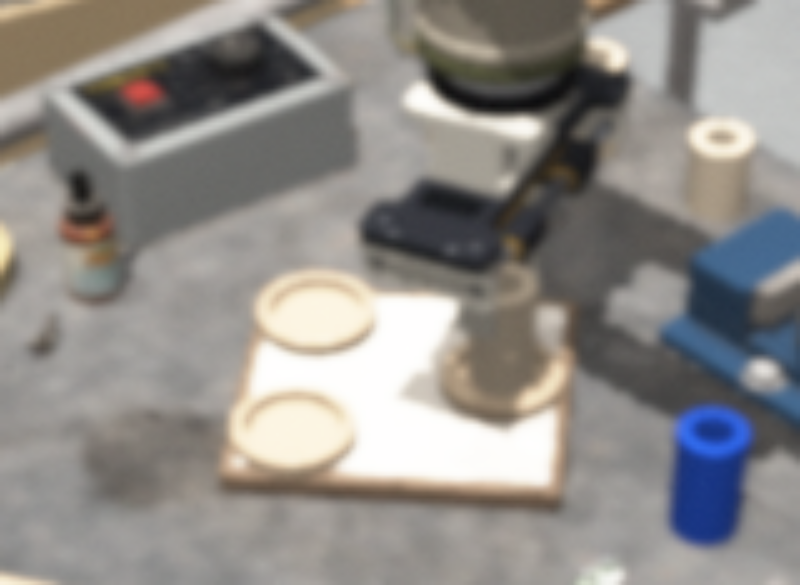

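View pics/w3.png

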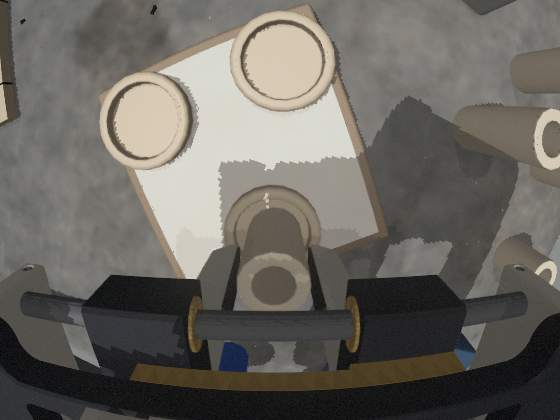

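The prop's foot is inside the seat (wrist view, seat at about (272,228), prop centred in it). I lower the last 1–2 mm and release.

Request:
move_arm([
  [0, 0, 0.02, 0, 0, 0, -0.5],
  [0, 0, 0.02, 0, 0, 0, -0.5],
])

```text
t: 5.2
tool_pos: [0.4871, 0.0543, 0.0774]
orientation: [3.084, 0.598, 0.004]
force: [-1.4, -1.1, 8.7]
opening: 0.0379
```

Request:
move_arm([
  [0, 0, 0, 0, 0, 0, -0.1],
  [0, 0, 0, 0, 0, 0, 0.2],
  [0, 0, 0, 0, 0, 0, 0.2],
  [0, 0, 0, 0, 0, 0, 0.2],
  [0, 0, -0.4, 0, 0, 0, 0.2],
  [0, 0, -0.8, 0, 0, 0, 0.2],
  [0, 0, -1, 0, 0, 0, 0.2],
  [0, 0, -1, 0, 0, 0, 0.2],
])

```text
t: 6.0
tool_pos: [0.4883, 0.0545, 0.1796]
orientation: [3.083, 0.597, 0.01]
force: [-0.5, 0.2, -0.5]
opening: 0.0559
```

```bash
python3 nav.py 0.637 -0.1675 0.20 -68;python3 - <<'E'
from plant import *
import cv2
c=read_camera("wrist"); cv2.imwrite(f"pics/w4.png",c["frame"][:,:,::-1])
import pickle;pickle.dump((c,read_state()),open("w4.pkl","wb"))
E
```

```text
t 6.0 pos [0.4883 0.0545 0.1796] psi -68.1 tilt 0.39 open 0.0559 F [-0.5  0.2 -0.5] q6 1.19
shift [ 0.552  2.615 -0.194] turn [ 0.001 -0.002 -0.   ]
```

View pics/w4.png

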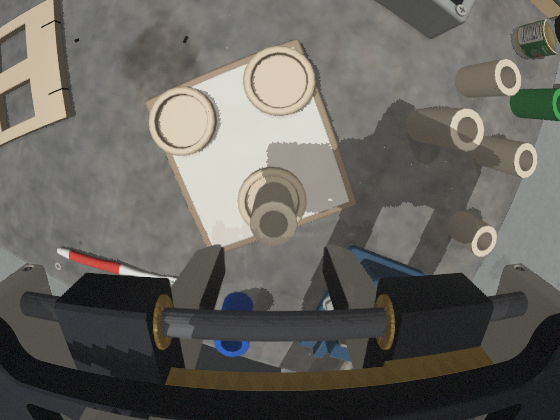

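C1 stands upright in seat 3 (ring at (272,222)). Next is C2.

Request:
move_arm([
  [0.09, 0.43, -0.05, 0, 0, 0, 0.2],
  [0.18, 0.87, -0.1, 0, 0, 0, 0.2],
  [0.18, 0.87, -0.1, 0, 0, 0, 0.2],
])

```text
t: 6.35
tool_pos: [0.5361, -0.0233, 0.184]
orientation: [3.084, 0.593, -0.002]
force: [-1.6, 0.7, 0.0]
opening: 0.056
```

Request:
move_arm([
  [0.09, 0.43, 0, 0, 0, 0, 0.2],
  [0.18, 0.87, 0, 0, 0, 0, 0.2],
  [0.18, 0.87, 0, 0, 0, 0, 0.2],
])

```text
t: 6.65
tool_pos: [0.5844, -0.097, 0.1823]
orientation: [-3.085, -0.593, 0.006]
force: [-0.3, 1.5, -0.1]
opening: 0.0556
```

Request:
move_arm([
  [0.09, 0.43, 0, 0, 0, 0, 0.2],
  [0.18, 0.86, 0.1, 0, 0, 0, 0.2],
  [0.18, 0.86, 0.2, 0, 0, 0, 0.2],
  [0.18, 0.86, 0.2, 0, 0, 0, 0.2],
])

```text
t: 7.05
tool_pos: [0.6309, -0.1658, 0.1611]
orientation: [-3.081, -0.595, 0.009]
force: [-0.6, -0.5, -0.9]
opening: 0.0555
```

```bash
python3 nav.py 0.635 -0.168 0.051 -68;python3 - <<'E'
from plant import *
import cv2
c=read_camera("wrist"); cv2.imwrite(f"pics/w5.png",c["frame"][:,:,::-1])
import pickle;pickle.dump((c,read_state()),open("w5.pkl","wb"))
E
```

```text
t 7.05 pos [ 0.6309 -0.1658  0.1611] psi -68.1 tilt 0.41 open 0.0555 F [-0.6 -0.5 -0.9] q6 0.85
shift [0.036 0.042 1.1  ] turn [-0.002  0.002 -0.001]
```

View pics/w5.png

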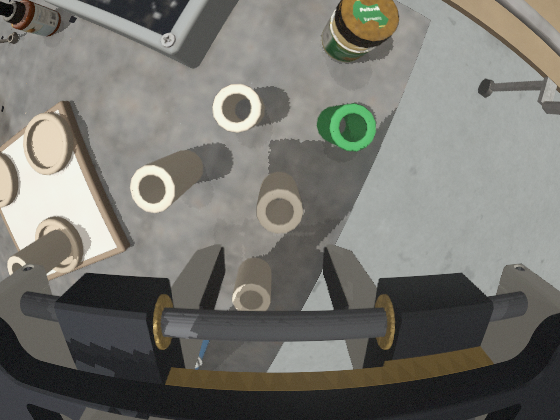

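C2's ring is at (279,211) between the fingers, clear of green (351,126) and short (251,297).

```bash
python3 - <<'E'
from h import *
import pickle
c,s=pickle.load(open("w5.pkl","rb")); print(s["tool_pos"])
for p in [(279.5,211),(237.5,107)]: print(wonz(c,p,.08)[:2].round(4))
E
python3 nav.py 0.635 -0.168 0.051 -68
```

```text
[ 0.63126492 -0.16521451  0.16278253]
[ 0.636  -0.1684]
[ 0.6999 -0.1086]
t 7.1 pos [ 0.6313 -0.1652  0.1628] psi -68.1 tilt 0.3 open 0.0559 F [-0.6  0.8  1. ] q6 0.85
shift [0.028 0.044 1.118] turn [-0.001  0.001 -0.   ]
```

Request:
move_arm([
  [0.03, 0.045, 0.3, 0, 0, 0, 0.2],
  [0.03, 0.045, 0.6, 0, 0, 0, 0.2],
  [0.03, 0.045, 0.9, 0, 0, 0, 0.2],
  [0.03, 0.045, 0.9, 0, 0, 0, 0.2],
])

```text
t: 7.5
tool_pos: [0.6336, -0.1667, 0.0709]
orientation: [-3.079, -0.599, 0.011]
force: [-0.6, 0.2, -0.7]
opening: 0.0558
```

Request:
move_arm([
  [0.0, 0.0, 0.21, 0, 0, 0, 0.2],
  [0.0, 0.0, 0.21, 0, 0, 0, 0.2],
  [0.0, 0.0, 0.21, 0, 0, 0, 0.2],
  [0, 0, 0.21, 0, 0, 0, -0.5],
  [0, 0, 0.21, 0, 0, 0, -0.5],
  [0, 0, 0.21, 0, 0, 0, -0.5],
  [0, 0, 0.21, 0, 0, 0, -0.5],
])

```text
t: 8.2
tool_pos: [0.6383, -0.1698, 0.0559]
orientation: [3.084, 0.597, 0.003]
force: [0.1, 1.6, 5.8]
opening: 0.0375
```

```bash
python3 nav.py 0.5955 0.092 0.2 -68
```

```text
t 8.2 pos [ 0.6383 -0.1698  0.0559] psi -68.1 tilt 0.1 open 0.0375 F [0.1 1.6 5.8] q6 0.85
shift [ 0.583 -2.587 -1.443] turn [ 0. -0. -0.]
```

Request:
move_arm([
  [0, 0, -0.3, 0, 0, 0, -0.5],
  [0, 0, -0.6, 0, 0, 0, -0.5],
  [0, 0, -1, 0, 0, 0, -0.5],
  [0, 0, -1, 0, 0, 0, -0.5],
])

```text
t: 8.6
tool_pos: [0.6411, -0.171, 0.1621]
orientation: [3.079, 0.597, 0.014]
force: [1.0, 0.1, -0.1]
opening: 0.0375
```

Request:
move_arm([
  [0.03, -0.1, -0.3, 0, 0, 0, -0.5],
  [0.1, -0.4, -0.45, 0, 0, 0, -0.5],
  [0.2, -0.85, -0.45, 0, 0, 0, -0.5],
  [0.2, -0.85, -0.45, 0, 0, 0, -0.5],
])

```text
t: 9.0
tool_pos: [0.624, -0.0786, 0.1999]
orientation: [-3.081, -0.603, -0.001]
force: [0.2, -1.2, -1.2]
opening: 0.0377
```

Request:
move_arm([
  [0.1, -0.4, 0, 0, 0, 0, -0.5],
  [0.2, -0.85, 0, 0, 0, 0, -0.5],
  [0.2, -0.85, 0, 0, 0, 0, -0.5],
])

```text
t: 9.3
tool_pos: [0.61, 0.0077, 0.1987]
orientation: [-3.081, -0.604, 0.002]
force: [-0.3, -0.8, -1.9]
opening: 0.0374
```

```bash
python3 nav.py 0.5955 0.092 0.16 -68
python3 - <<'E'
from plant import *
import cv2
c=read_camera("wrist"); cv2.imwrite(f"pics/w6.png",c["frame"][:,:,::-1])
import pickle;pickle.dump((c,read_state()),open("w6.pkl","wb"))
E
```

```text
t 9.3 pos [0.61   0.0077 0.1987] psi -67.8 tilt 0.16 open 0.0374 F [-0.3 -0.8 -1.9] q6 1.11
shift [ 0.184 -0.834  0.389] turn [-0.001  0.     0.001]
```

View pics/w6.png

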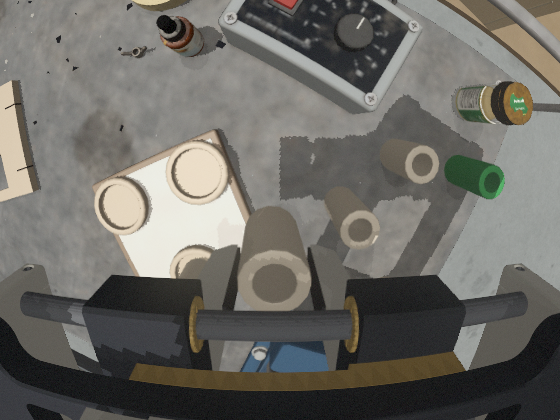

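C2 is held (ring (273,285)), and its seat shows at (198,171).

```bash
python3 - <<'E'
from h import *
import pickle
c,s=pickle.load(open("w6.pkl","rb"))
print(s["tool_pos"], wonz(c,(273.5,284.5),s["tool_pos"][2]+.024))
for p in [(197.5,171.5),(122,206.5)]: print(wonz(c,p,.032)[:2].round(4))
E
python3 nav.py 0.599 0.0915 0.135 -68
```

```text
[0.6104469  0.00524042 0.19875001] [0.60750558 0.00677049 0.22275001]
[0.6    0.0906]
[0.5292 0.1632]
t 9.35 pos [0.6104 0.0052 0.1988] psi -67.9 tilt 0.08 open 0.0373 F [ 0.6 -0.2 -1.7] q6 1.11
shift [ 0.22  -0.842  0.638] turn [-0.     0.     0.001]
```

Request:
move_arm([
  [0.1, -0.4, 0, 0, 0, 0, -0.5],
  [0.22, -0.82, 0.1, 0, 0, 0, -0.5],
  [0.22, -0.82, 0.4, 0, 0, 0, -0.5],
  [0.22, -0.82, 0.65, 0, 0, 0, -0.5],
  [0.22, -0.82, 0.65, 0, 0, 0, -0.5],
  [0.22, -0.82, 0.65, 0, 0, 0, -0.5],
])

```text
t: 9.95
tool_pos: [0.6006, 0.0861, 0.1342]
orientation: [3.084, 0.596, -0.003]
force: [-0.1, 0.6, -1.2]
opening: 0.0373
```

```bash
python3 nav.py 0.600 0.0905 0.0789 -68
```

```text
t 9.95 pos [0.6006 0.0861 0.1342] psi -68.1 tilt 0.1 open 0.0373 F [-0.1  0.6 -1.2] q6 1.25
shift [ 0.011 -0.043  0.553] turn [-0.     0.001 -0.001]
```

Request:
move_arm([
  [0.01, -0.04, 0.2, 0, 0, 0, -0.5],
  [0.01, -0.04, 0.4, 0, 0, 0, -0.5],
  [0.01, -0.04, 0.5, 0, 0, 0, -0.5],
  [0.01, -0.04, 0.53, 0, 0, 0, -0.5],
  [0.01, -0.04, 0.55, 0, 0, 0, -0.5],
  [0.01, -0.04, 0.56, 0, 0, 0, -0.5],
])

```text
t: 10.55
tool_pos: [0.6013, 0.0912, 0.0799]
orientation: [3.084, 0.597, 0.003]
force: [-0.9, 0.9, -0.7]
opening: 0.0372
```

```bash
python3 nav.py 0.600 0.0905 0.0789 -68;python3 - <<'E'
from plant import *
import cv2
c=read_camera("wrist"); cv2.imwrite(f"pics/w7.png",c["frame"][:,:,::-1])
E
```

```text
t 10.55 pos [0.6013 0.0912 0.0799] psi -68.1 tilt 0.1 open 0.0372 F [-0.9  0.9 -0.7] q6 1.25
shift [-0.014  0.001  0.01 ] turn [ 0.    -0.001 -0.   ]
```

View pics/w7.png

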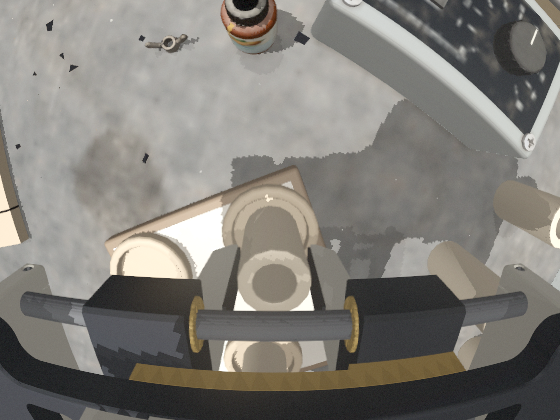

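C2's foot is in its seat (around (270,225)), just above the floor. I lower and release.

Request:
move_arm([
  [0, 0, 0.02, 0, 0, 0, -0.5],
  [0, 0, 0.02, 0, 0, 0, -0.5],
])

```text
t: 10.8
tool_pos: [0.6016, 0.0918, 0.0787]
orientation: [-3.084, -0.598, -0.005]
force: [-1.8, 0.7, 6.0]
opening: 0.0373
```

Request:
move_arm([
  [0, 0, 0, 0, 0, 0, -0.1],
  [0, 0, 0, 0, 0, 0, 0.2],
  [0, 0, 0, 0, 0, 0, 0.2],
  [0, 0, 0, 0, 0, 0, 0.2],
  [0, 0, -0.4, 0, 0, 0, 0.2],
  [0, 0, -0.8, 0, 0, 0, 0.2],
  [0, 0, -1, 0, 0, 0, 0.2],
  [0, 0, -1, 0, 0, 0, 0.2],
])

```text
t: 11.6
tool_pos: [0.6029, 0.0915, 0.1813]
orientation: [3.083, 0.597, 0.012]
force: [0.7, 0.8, 0.2]
opening: 0.0558
```

```bash
python3 nav.py 0.699 -0.1075 0.18 -68;python3 - <<'E'
from plant import *
import cv2
c=read_camera("wrist"); cv2.imwrite(f"pics/w8.png",c["frame"][:,:,::-1])
E
```

```text
t 11.6 pos [0.6029 0.0915 0.1813] psi -68.1 tilt 0.42 open 0.0558 F [0.7 0.8 0.2] q6 1.25
shift [0.148 2.205 0.019] turn [ 0.001 -0.002 -0.   ]
```

View pics/w8.png

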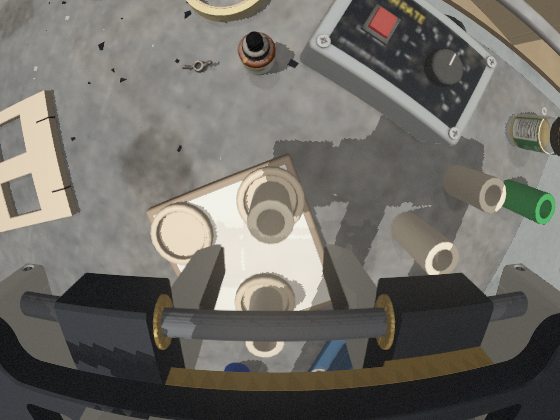

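C2 stands in its seat (ring (271,221)), with C1's ring at (265,340). On to C3.

Request:
move_arm([
  [0.03, 0.43, 0, 0, 0, 0, 0.2],
  [0.05, 0.75, 0, 0, 0, 0, 0.2],
  [0.05, 0.75, 0, 0, 0, 0, 0.2],
])

```text
t: 11.95
tool_pos: [0.6328, 0.0201, 0.1738]
orientation: [3.085, 0.592, -0.005]
force: [-0.6, 1.0, -0.1]
opening: 0.0556
```

Request:
move_arm([
  [0.03, 0.43, 0, 0, 0, 0, 0.2],
  [0.05, 0.75, 0, 0, 0, 0, 0.2],
  [0.05, 0.75, 0, 0, 0, 0, 0.2],
])

```text
t: 12.25
tool_pos: [0.6654, -0.0472, 0.174]
orientation: [3.085, 0.592, -0.005]
force: [-0.8, 1.0, 0.2]
opening: 0.0555
```

Request:
move_arm([
  [0.03, 0.43, 0, 0, 0, 0, 0.2],
  [0.05, 0.7, 0.1, 0, 0, 0, 0.2],
  [0.05, 0.7, 0.15, 0, 0, 0, 0.2],
  [0.05, 0.7, 0.15, 0, 0, 0, 0.2],
])

```text
t: 12.65
tool_pos: [0.6947, -0.106, 0.1584]
orientation: [-3.082, -0.596, 0.007]
force: [0.1, -0.3, -0.6]
opening: 0.0557
```

```bash
python3 - <<'E'
from plant import *
import cv2
c=read_camera("wrist"); cv2.imwrite(f"pics/w9.png",c["frame"][:,:,::-1])
import pickle;pickle.dump((c,read_state()),open("w9.pkl","wb"))
E
python3 nav.py 0.699 -0.1080 0.051 -68
```

```text
t 12.7 pos [ 0.6951 -0.1055  0.1595] psi -68.0 tilt 0.21 open 0.0558 F [ 0.6  1.1 -0.4] q6 0.96
shift [0.03  0.041 1.085] turn [-0.001  0.001 -0.   ]
```

View pics/w9.png

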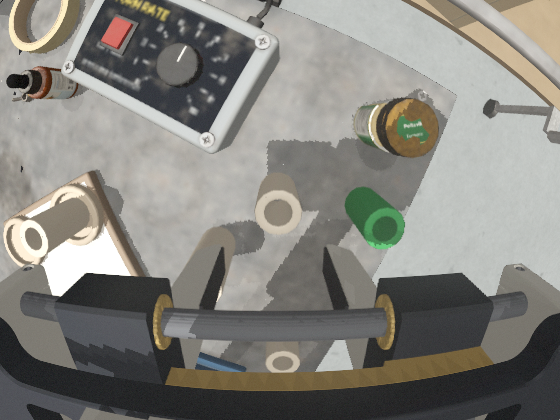

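C3's ring is at (278,213), clear of green (385,225). The tall prop is left of and behind the left finger, about 40 mm away.

Request:
move_arm([
  [0.03, 0.045, 0.3, 0, 0, 0, 0.2],
  [0.03, 0.045, 0.6, 0, 0, 0, 0.2],
  [0.03, 0.045, 0.9, 0, 0, 0, 0.2],
  [0.03, 0.045, 0.9, 0, 0, 0, 0.2],
])

```text
t: 13.1
tool_pos: [0.6968, -0.1074, 0.0659]
orientation: [-3.08, -0.599, 0.013]
force: [-0.8, 0.4, 0.1]
opening: 0.0556
```

Request:
move_arm([
  [0.0, 0.0, 0.18, 0, 0, 0, 0.2],
  [0.0, 0.0, 0.18, 0, 0, 0, 0.2],
  [0.0, 0.0, 0.18, 0, 0, 0, 0.2],
  [0, 0, 0.18, 0, 0, 0, -0.5],
  [0, 0, 0.18, 0, 0, 0, -0.5],
  [0, 0, 0.18, 0, 0, 0, -0.5],
  [0, 0, 0.18, 0, 0, 0, -0.5],
])

```text
t: 13.8
tool_pos: [0.7015, -0.1103, 0.0546]
orientation: [3.084, 0.597, 0.002]
force: [-0.6, 0.3, 3.0]
opening: 0.0368
```

```bash
python3 nav.py 0.529 0.164 0.2 -68
```

```text
t 13.8 pos [ 0.7015 -0.1103  0.0546] psi -68.1 tilt 0.09 open 0.0368 F [-0.6  0.3  3. ] q6 0.96
shift [-0.574 -3.188 -1.457] turn [ 0. -0. -0.]
```

Request:
move_arm([
  [0, 0, -0.3, 0, 0, 0, -0.5],
  [0, 0, -0.6, 0, 0, 0, -0.5],
  [0, 0, -1, 0, 0, 0, -0.5],
  [0, 0, -1, 0, 0, 0, -0.5],
])

```text
t: 14.2
tool_pos: [0.7047, -0.1111, 0.1617]
orientation: [3.08, 0.597, 0.016]
force: [1.8, -1.3, 0.7]
opening: 0.0367
```

Request:
move_arm([
  [-0.02, -0.1, -0.3, 0, 0, 0, -0.5],
  [-0.07, -0.4, -0.45, 0, 0, 0, -0.5],
  [-0.15, -0.85, -0.45, 0, 0, 0, -0.5],
  [-0.15, -0.85, -0.45, 0, 0, 0, -0.5],
])

```text
t: 14.6
tool_pos: [0.6527, -0.0326, 0.1977]
orientation: [-3.081, -0.602, 0.003]
force: [0.1, 0.9, -1.7]
opening: 0.0367
```

Request:
move_arm([
  [-0.07, -0.4, 0, 0, 0, 0, -0.5],
  [-0.15, -0.85, 0, 0, 0, 0, -0.5],
  [-0.15, -0.85, 0, 0, 0, 0, -0.5],
])

```text
t: 14.9
tool_pos: [0.607, 0.0403, 0.1974]
orientation: [-3.081, -0.603, 0.004]
force: [-0.7, 0.2, -1.5]
opening: 0.0363
```

Request:
move_arm([
  [-0.07, -0.4, 0, 0, 0, 0, -0.5],
  [-0.15, -0.8, 0, 0, 0, 0, -0.5],
  [-0.15, -0.8, 0, 0, 0, 0, -0.5],
])

```text
t: 15.2
tool_pos: [0.564, 0.108, 0.198]
orientation: [-3.082, -0.602, 0.002]
force: [1.0, -0.4, -1.3]
opening: 0.0366
```

```bash
python3 - <<'E'
from plant import *
import cv2
c=read_camera("wrist"); cv2.imwrite(f"pics/w10.png",c["frame"][:,:,::-1])
import pickle;pickle.dump((c,read_state()),open("w10.pkl","wb"))
E
python3 nav.py 0.529 0.1645 0.14 -68
```

```text
t 15.25 pos [0.5651 0.1062 0.1982] psi -67.9 tilt 0.03 open 0.0366 F [-0.3 -0.4 -2.2] q6 1.28
shift [-0.115 -0.676  0.582] turn [-0.     0.     0.001]
```

View pics/w10.png

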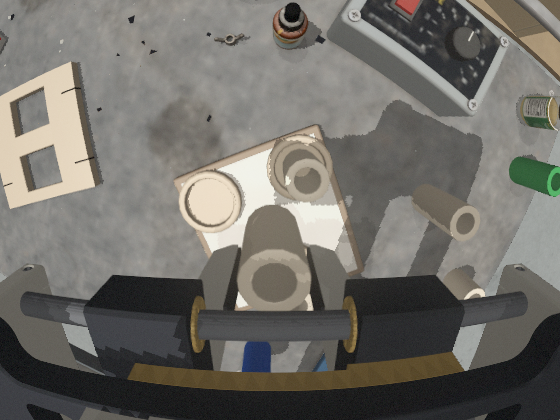

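C3 is held (ring (274,282)) and the last seat is at (211,201). I'll refine both, and the slotted batt as well.

Run:
```python
from h import *
import pickle
c,s=pickle.load(open("w10.pkl","rb"))
print(s["tool_pos"], wonz(c,(274,283.5),s["tool_pos"][2]+.0254))
print(wonz(c,(211,202),.032)[:2].round(4))
print("batt slots",[wonz(c,p,.014)[:2].round(4) for p in [(11,107),(43,88),(48,129),(13,136)]])
```

```text
[0.56509924 0.1061684  0.19816918] [0.56285234 0.10735254 0.22356918]
[0.5283 0.1659]
batt slots [array([0.541 , 0.4829]), array([0.5796, 0.4299]), array([0.5317, 0.404 ]), array([0.5039, 0.4671])]
```

Request:
move_arm([
  [-0.06, -0.35, 0, 0, 0, 0, -0.5],
  [-0.11, -0.67, 0.1, 0, 0, 0, -0.5],
  [-0.11, -0.67, 0.4, 0, 0, 0, -0.5],
  [-0.11, -0.67, 0.62, 0, 0, 0, -0.5],
  [-0.11, -0.67, 0.62, 0, 0, 0, -0.5],
  [-0.11, -0.67, 0.62, 0, 0, 0, -0.5],
])

```text
t: 15.85
tool_pos: [0.5309, 0.162, 0.1365]
orientation: [3.084, 0.596, -0.002]
force: [0.4, -0.4, -0.3]
opening: 0.0365
```

```bash
python3 nav.py 0.529 0.165 0.0776 -68
```

```text
t 15.85 pos [0.5309 0.162  0.1365] psi -68.1 tilt 0.07 open 0.0365 F [ 0.4 -0.4 -0.3] q6 1.39
shift [-0.006 -0.035  0.589] turn [ 0.     0.    -0.001]
```

Request:
move_arm([
  [-0.01, -0.03, 0.2, 0, 0, 0, -0.5],
  [-0.01, -0.03, 0.4, 0, 0, 0, -0.5],
  [-0.01, -0.03, 0.53, 0, 0, 0, -0.5],
  [-0.01, -0.03, 0.56, 0, 0, 0, -0.5],
  [-0.01, -0.03, 0.58, 0, 0, 0, -0.5],
  [-0.01, -0.03, 0.59, 0, 0, 0, -0.5],
])

```text
t: 16.45
tool_pos: [0.5294, 0.1654, 0.0787]
orientation: [3.084, 0.597, 0.003]
force: [-0.6, -0.4, -0.8]
opening: 0.0364
```

```bash
python3 nav.py 0.529 0.165 0.0776 -68;python3 - <<'E'
from plant import *
import cv2
c=read_camera("wrist"); cv2.imwrite(f"pics/w11.png",c["frame"][:,:,::-1])
E
```

```text
t 16.45 pos [0.5294 0.1654 0.0787] psi -68.1 tilt 0.09 open 0.0364 F [-0.6 -0.4 -0.8] q6 1.4
shift [-0.005  0.002  0.011] turn [ 0.    -0.001 -0.   ]
```

View pics/w11.png

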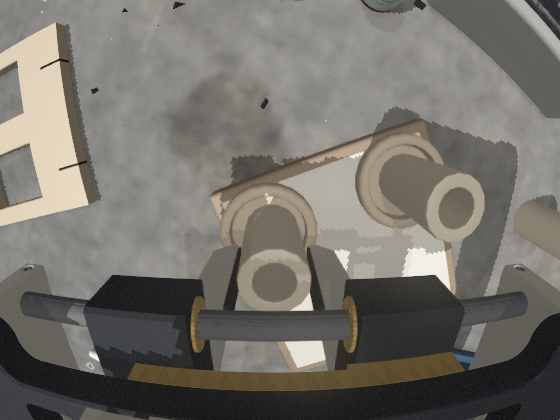

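C3's foot is in its seat (around (268,222)). I lower and release.

Request:
move_arm([
  [0, 0, 0.02, 0, 0, 0, -0.5],
  [0, 0, 0.02, 0, 0, 0, -0.5],
])

```text
t: 16.7
tool_pos: [0.5296, 0.1661, 0.0774]
orientation: [-3.083, -0.598, -0.004]
force: [-2.6, 2.6, 5.1]
opening: 0.0363
```

Request:
move_arm([
  [0, 0, 0, 0, 0, 0, -0.1],
  [0, 0, 0, 0, 0, 0, 0.2],
  [0, 0, 0, 0, 0, 0, 0.2],
  [0, 0, 0, 0, 0, 0, 0.2],
  [0, 0, -0.4, 0, 0, 0, 0.2],
  [0, 0, -0.8, 0, 0, 0, 0.2],
  [0, 0, -1, 0, 0, 0, 0.2],
  [0, 0, -1, 0, 0, 0, 0.2],
])

```text
t: 17.5
tool_pos: [0.531, 0.1659, 0.1799]
orientation: [-3.084, -0.598, -0.011]
force: [0.8, -0.1, 0.5]
opening: 0.0559
```

```bash
python3 nav.py 0.508 0.4275 0.18 31.9
```

```text
t 17.5 pos [0.531  0.1659 0.1799] psi -68.1 tilt 0.41 open 0.0559 F [ 0.8 -0.1  0.5] q6 1.4
shift [ 7.640e-01 -2.513e+00  2.000e-03] turn [ 0.002 -0.001 -0.555]
```

Request:
move_arm([
  [0.12, -0.42, 0, 0, 0, 0, 0.2],
  [0.25, -0.84, 0, 0, 0, 0, 0.2],
  [0.25, -0.84, 0, 0, 0, 0, 0.2],
])

```text
t: 17.8
tool_pos: [0.5186, 0.2566, 0.1738]
orientation: [-3.082, -0.603, 0.003]
force: [-0.0, -0.2, 0.1]
opening: 0.0557
```

Request:
move_arm([
  [0.12, -0.42, 0, 0, 0, 0, 0.2],
  [0.25, -0.84, 0, 0, 0, 0, 0.2],
  [0.25, -0.84, 0, 0, 0, 0, 0.2],
])

```text
t: 18.1
tool_pos: [0.5103, 0.3435, 0.1736]
orientation: [-3.082, -0.603, 0.004]
force: [-0.0, -0.5, -1.1]
opening: 0.0553
```

Request:
move_arm([
  [0.12, -0.2, 0, 0, 0, -0.05, 0.1],
  [0.2, -0.5, 0, 0, 0, -0.1, 0.1],
  [0.25, -0.8, 0, 0, 0, -0.15, 0.1],
  [0.25, -0.8, 0, 0, 0, -0.2, 0.1],
  [0.25, -0.8, 0, 0, 0, -0.24, 0.1],
  [0.25, -0.8, 0, 0, 0, -0.28, 0.1],
])

```text
t: 18.7
tool_pos: [0.5051, 0.4223, 0.1737]
orientation: [2.53, 1.862, -0.004]
force: [-0.9, 0.1, -0.1]
opening: 0.0515
```

Request:
move_arm([
  [0, 0, 0, 0, 0, -0.05, 0.1],
  [0, 0, 0, 0, 0, -0.1, 0.1],
  [0, 0, 0, 0, 0, -0.15, 0.1],
  [0, 0, 0, 0, 0, -0.2, 0.1],
  [0, 0, 0, 0, 0, -0.24, 0.1],
  [0, 0, 0, 0, 0, -0.27, 0.1],
  [0, 0, 0, 0, 0, -0.27, 0.1],
  [0, 0, 0, 0, 0, -0.27, 0.1],
])

```text
t: 19.5
tool_pos: [0.5054, 0.4225, 0.1745]
orientation: [-1.553, -2.73, 0.002]
force: [-0.1, -0.1, -0.2]
opening: 0.0513
```

```bash
python3 - <<'E'
from plant import *
import cv2
c=read_camera("wrist"); cv2.imwrite(f"pics/w12.png",c["frame"][:,:,::-1])
import pickle;pickle.dump((c,read_state()),open("w12.pkl","wb"))
c=read_camera("top"); cv2.imwrite(f"pics/t12.png",c["frame"][:,:,::-1])
E
python3 nav.py 0.508 0.4275 0.1 31.9
```

```text
t 19.6 pos [0.5054 0.4229 0.175 ] psi 30.8 tilt 0.05 open 0.0511 F [ 0.3 -0.6  1.1] q6 0.08
shift [0.026 0.046 0.75 ] turn [-0.     0.    -0.006]
```

View pics/w12.png

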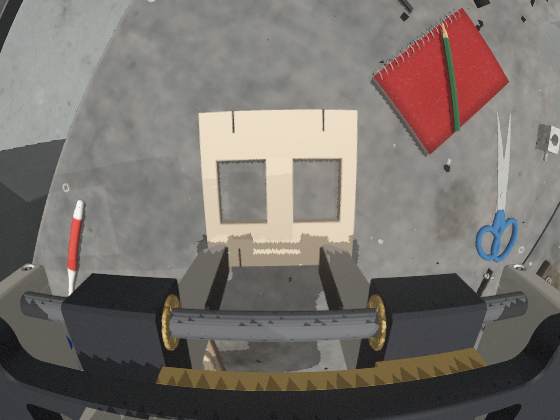

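View pics/t12.png

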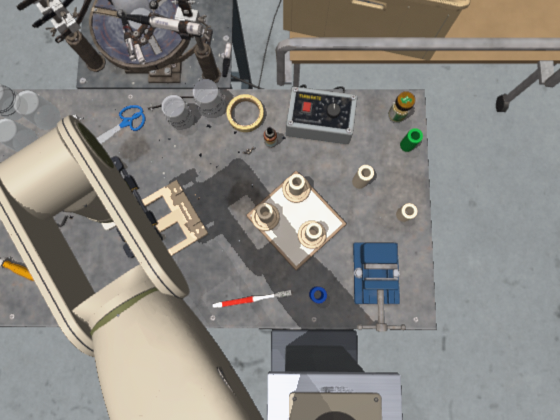

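Three props stand in the seats (top view). In the wrist view the slots show as (216–267, 161–222) and (293–341, 159–222), with the web at u≈280. Refining the batt's centre:

Run:
```python
from h import *
import pickle
c,s=pickle.load(open("w12.pkl","rb"))
g=c["frame"][140:240,195:365,::-1]; cv2.imwrite("pics/w12z.png",cv2.resize(g,None,fx=4.5,fy=4.5,interpolation=cv2.INTER_CUBIC))
P=np.array([wonz(c,p,.014)[:2] for p in [(217,161),(266,161),(268,222),(219.5,222),(293,159),(341,159),(340,222),(293,222)]])
print(P.round(4)); print(P[:4].mean(0),P[4:].mean(0),P.mean(0))
for i in (0,4): print([np.linalg.norm(P[i+k]-P[i+(k+1)%4]).round(4) for k in range(4)])
v=P[4:].mean(0)-P[:4].mean(0);print(np.degrees(np.arctan2(v[1],v[0])),np.linalg.norm(v))
```

```text
[[0.4384 0.4217]
 [0.4817 0.4469]
 [0.5164 0.3919]
 [0.4718 0.3652]
 [0.5041 0.4627]
 [0.5463 0.4885]
 [0.583  0.4313]
 [0.5392 0.4055]]
[0.47708216 0.40644362] [0.54316432 0.44697394] [0.51012324 0.42670878]
[np.float64(0.0501), np.float64(0.065), np.float64(0.052), np.float64(0.0656)]
[np.float64(0.0494), np.float64(0.068), np.float64(0.0508), np.float64(0.0671)]
31.52213379501274 0.07752134106818744
```

View pics/w12z.png

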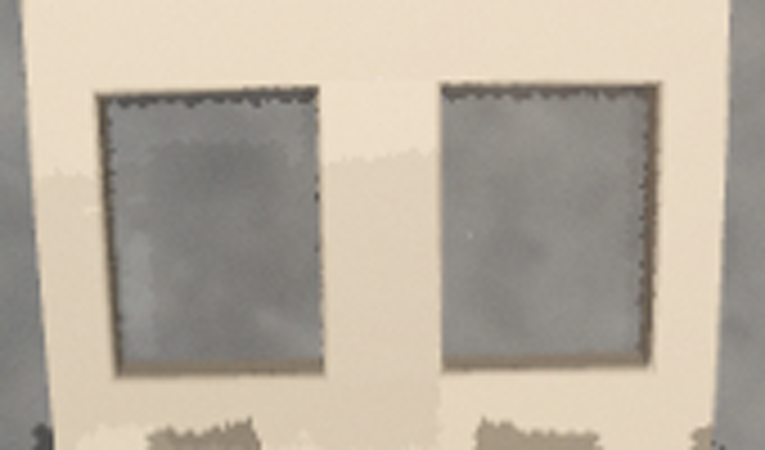

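```bash
python3 nav.py 0.509 0.427 0.08 31.8
```

```text
t 19.6 pos [0.5054 0.4229 0.175 ] psi 30.8 tilt 0.05 open 0.0511 F [ 0.3 -0.6  1.1] q6 0.08
shift [0.017 0.053 0.95 ] turn [-0.     0.    -0.006]
```

Request:
move_arm([
  [0.02, 0.05, 0.3, 0, 0, -0.006, 0.1],
  [0.02, 0.05, 0.6, 0, 0, -0.006, 0.1],
  [0.02, 0.05, 0.95, 0, 0, -0.006, 0.1],
  [0.02, 0.05, 0.95, 0, 0, -0.006, 0.1],
  [0.02, 0.05, 0.95, 0, 0, -0.006, 0.1],
  [0.02, 0.05, 0.95, 0, 0, -0.006, 0.1],
])

```text
t: 20.2
tool_pos: [0.51, 0.4286, 0.0833]
orientation: [1.523, 2.746, 0.005]
force: [1.2, -0.5, -0.2]
opening: 0.051
```

```bash
python3 nav.py 0.509 0.427 0.004 31.8
python3 - <<'E'
from plant import *
import cv2
c=read_camera("wrist"); cv2.imwrite(f"pics/w13.png",c["frame"][:,:,::-1])
E
```

```text
t 20.2 pos [0.51   0.4286 0.0833] psi 32.0 tilt 0.19 open 0.051 F [ 1.2 -0.5 -0.2] q6 0.06
shift [-0.009 -0.019  0.793] turn [ 0.001 -0.     0.001]
```

View pics/w13.png

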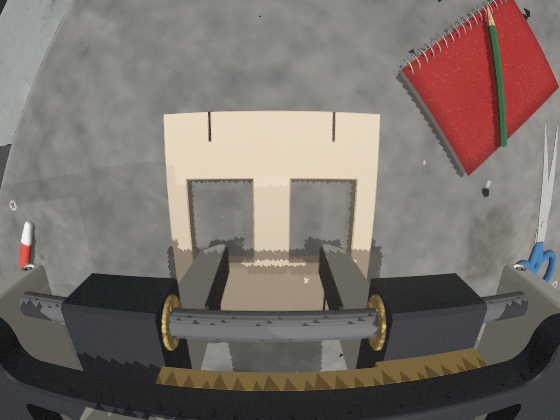

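The fingers straddle the web evenly (web u 253–290, slots either side). I descend.

Request:
move_arm([
  [0, -0.01, 0.3, 0, 0, 0, 0.1],
  [0, -0.01, 0.5, 0, 0, 0, 0.1],
  [0, -0.01, 0.6, 0, 0, 0, 0.1],
  [0, -0.01, 0.68, 0, 0, 0, 0.1],
  [0, -0.01, 0.73, 0, 0, 0, 0.1],
  [0, -0.01, 0.76, 0, 0, 0, 0.1],
  [0, -0.01, 0.76, 0, 0, 0, 0.1],
])

```text
t: 20.95
tool_pos: [0.5081, 0.4274, 0.005]
orientation: [1.523, 2.748, 0.001]
force: [-0.5, -0.2, 0.8]
opening: 0.0512
```

```bash
python3 nav.py 0.509 0.427 0.004 31.8
```

```text
t 20.95 pos [0.5081 0.4274 0.005 ] psi 32.0 tilt 0.03 open 0.0512 F [-0.5 -0.2  0.8] q6 0.06
shift [-0.008  0.005  0.01 ] turn [ 0.    -0.     0.001]
```

Request:
move_arm([
  [0, 0, 0.01, 0, 0, 0, -0.6],
  [0, 0, 0.01, 0, 0, 0, -0.6],
  [0, 0, 0.01, 0, 0, 0, -0.6],
  [0, 0, 0.01, 0, 0, 0, -0.6],
  [0, 0, 0.01, 0, 0, 0, -0.6],
], squeeze=50)

```text
t: 21.45
tool_pos: [0.5082, 0.4274, 0.004]
orientation: [1.523, 2.748, 0.001]
force: [0.8, 0.6, 1.1]
opening: 0.0272
```

Request:
move_arm([
  [0, 0, -0.1, 0, 0, 0, -0.6],
  [0, 0, -0.3, 0, 0, 0, -0.6],
  [0, 0, -0.5, 0, 0, 0, -0.6],
  [0, 0, -0.7, 0, 0, 0, -0.6],
  [0, 0, -1, 0, 0, 0, -0.6],
])

```text
t: 21.95
tool_pos: [0.506, 0.4259, 0.1021]
orientation: [-1.522, -2.746, 0.007]
force: [-0.9, -0.0, -5.4]
opening: 0.0276
```

```bash
python3 nav.py 0.509 0.427 0.2 31.8
python3 - <<'E'
from plant import *
import cv2
c=read_camera("wrist"); cv2.imwrite(f"pics/w14.png",c["frame"][:,:,::-1])
c=read_camera("scene"); cv2.imwrite(f"pics/s14.png",c["frame"][:,:,::-1])
E
```

```text
t 21.95 pos [0.506  0.4259 0.1021] psi 32.0 tilt 0.3 open 0.0276 F [-0.9 -0.  -5.4] q6 0.06
shift [-0.007  0.026 -0.979] turn [-0.002  0.     0.001]
```

View pics/w14.png

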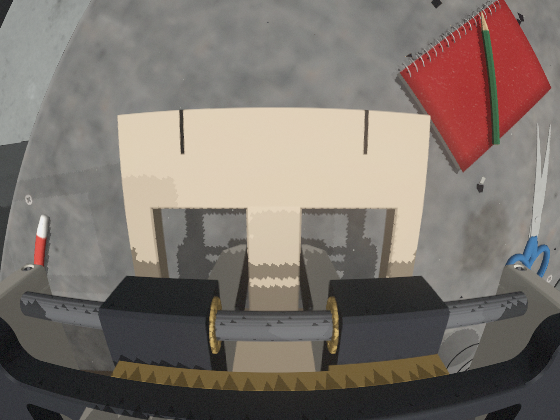

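View pics/s14.png

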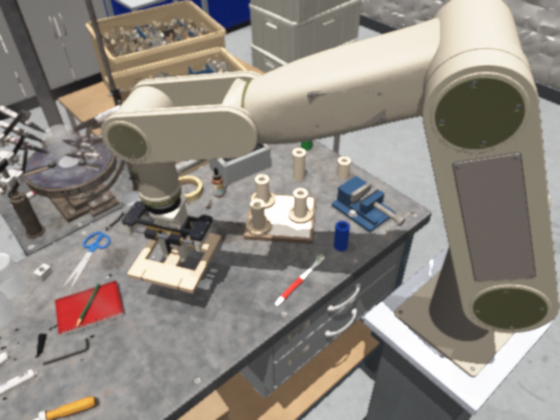

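The batt is held level by the web (wrist view, web u≈248–300 between the fingers; 5.4 N weight). I raise it further, then carry and turn it.

Request:
move_arm([
  [0, 0, -0.3, 0, 0, 0, -0.6],
  [0, 0, -0.6, 0, 0, 0, -0.6],
  [0, 0, -1, 0, 0, 0, -0.6],
  [0, 0, -1, 0, 0, 0, -0.6],
])

```text
t: 22.45
tool_pos: [0.5102, 0.4289, 0.2096]
orientation: [1.521, 2.744, 0.013]
force: [0.6, 1.2, -2.8]
opening: 0.0272
```

```bash
python3 nav.py 0.52 0.092 0.2 -47
```

```text
t 22.45 pos [0.5102 0.4289 0.2096] psi 32.0 tilt 0.53 open 0.0272 F [ 0.6  1.2 -2.8] q6 0.06
shift [-2.909 -1.704  0.078] turn [ 0.002 -0.002  0.439]
```

Request:
move_arm([
  [-0.1, -0.06, 0, 0, 0, 0.03, -0.6],
  [-0.25, -0.15, 0, 0, 0, 0.06, -0.6],
  [-0.4, -0.24, 0, 0, 0, 0.1, -0.6],
  [-0.55, -0.33, 0, 0, 0, 0.13, -0.6],
  [-0.7, -0.42, 0, 0, 0, 0.17, -0.6],
  [-0.85, -0.5, 0, 0, 0, 0.2, -0.6],
  [-0.97, -0.57, 0, 0, 0, 0.22, -0.6],
  [-0.97, -0.57, 0, 0, 0, 0.22, -0.6],
])

```text
t: 23.25
tool_pos: [0.5102, 0.3126, 0.2007]
orientation: [-2.367, -2.066, 0.006]
force: [0.8, 0.2, -5.2]
opening: 0.0275
```

```bash
python3 nav.py 0.52 0.092 0.2 -47
```

```text
t 23.25 pos [0.5102 0.3126 0.2007] psi -7.8 tilt 0.22 open 0.0275 F [ 0.8  0.2 -5.2] q6 0.6
shift [-2.173  0.395  0.012] turn [-0.001  0.001  0.218]
```

Request:
move_arm([
  [-0.1, 0.02, 0, 0, 0, 0.03, -0.6],
  [-0.25, 0.04, 0, 0, 0, 0.06, -0.6],
  [-0.4, 0.07, 0, 0, 0, 0.1, -0.6],
  [-0.55, 0.1, 0, 0, 0, 0.13, -0.6],
  [-0.7, 0.13, 0, 0, 0, 0.17, -0.6],
  [-0.85, 0.15, 0, 0, 0, 0.2, -0.6],
  [-0.95, 0.17, 0, 0, 0, 0.217, -0.6],
  [-0.95, 0.17, 0, 0, 0, 0.217, -0.6],
])

```text
t: 24.05
tool_pos: [0.5148, 0.2176, 0.2019]
orientation: [2.92, 1.16, -0.003]
force: [0.2, 0.9, -4.1]
opening: 0.0272
```

```bash
python3 nav.py 0.52 0.092 0.2 -47
```

```text
t 24.05 pos [0.5148 0.2176 0.2019] psi -46.7 tilt 0.12 open 0.0272 F [ 0.2  0.9 -4.1] q6 1.12
shift [-0.823  0.949  0.02 ] turn [-0.     0.001  0.002]
```

Request:
move_arm([
  [-0.1, 0.12, 0, 0, 0, 0.002, -0.6],
  [-0.3, 0.35, 0, 0, 0, 0.002, -0.6],
  [-0.5, 0.6, 0, 0, 0, 0.002, -0.6],
  [-0.7, 0.8, 0, 0, 0, 0.002, -0.6],
  [-0.8, 0.93, 0, 0, 0, 0.002, -0.6],
  [-0.8, 0.93, 0, 0, 0, 0.002, -0.6],
  [-0.8, 0.93, 0, 0, 0, 0.002, -0.6],
])

```text
t: 24.75
tool_pos: [0.5208, 0.0959, 0.2032]
orientation: [-2.922, -1.152, 0.0]
force: [-0.0, 0.4, -5.9]
opening: 0.0276
```

```bash
python3 nav.py 0.52 0.092 0.107 -47
python3 - <<'E'
from plant import *
import cv2
c=read_camera("wrist"); cv2.imwrite(f"pics/w15.png",c["frame"][:,:,::-1])
import pickle;pickle.dump((c,read_state()),open("w15.pkl","wb"))
c=read_camera("scene"); cv2.imwrite(f"pics/s15.png",cv2.resize(c["frame"][100:260,180:380,::-1],None,fx=4,fy=3.75))
E
```

```text
t 24.75 pos [0.5208 0.0959 0.2032] psi -47.0 tilt 0.04 open 0.0276 F [-0.   0.4 -5.9] q6 0.9
shift [-0.033  0.024  0.962] turn [-0.  0.  0.]
```

View pics/w15.png

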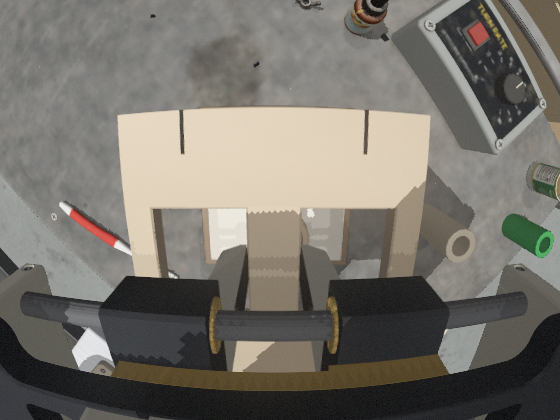

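View pics/s15.png

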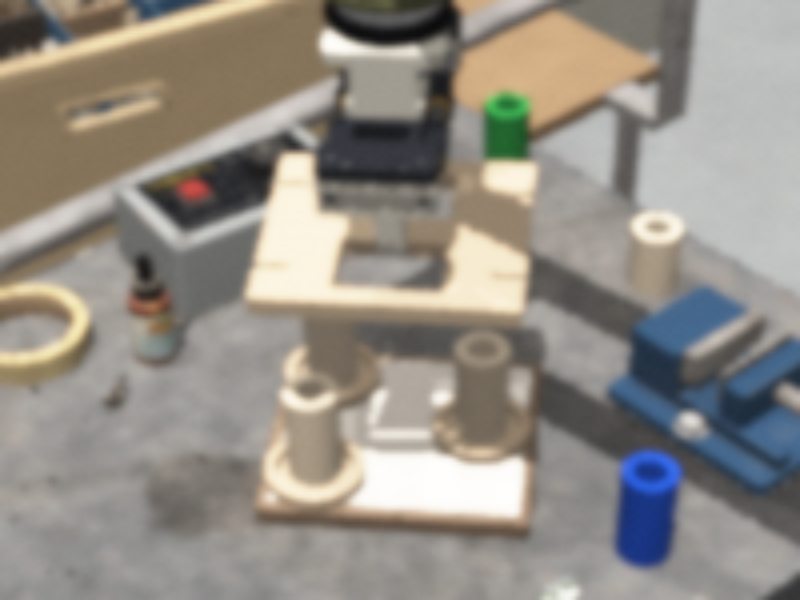

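The batt hovers square above the base: the base edges show through the slots at u 204 and 348, so the mid is 276 against tool centre 273. All three props stand. I lower slowly.

Request:
move_arm([
  [-0.01, 0.01, 0.15, 0, 0, 0, -0.6],
  [-0.02, 0.02, 0.35, 0, 0, 0, -0.6],
  [-0.03, 0.02, 0.55, 0, 0, 0, -0.6],
  [-0.03, 0.02, 0.7, 0, 0, 0, -0.6],
  [-0.03, 0.02, 0.8, 0, 0, 0, -0.6],
  [-0.03, 0.02, 0.85, 0, 0, 0, -0.6],
  [-0.03, 0.02, 0.85, 0, 0, 0, -0.6],
  [-0.03, 0.02, 0.85, 0, 0, 0, -0.6],
])

```text
t: 25.65
tool_pos: [0.5207, 0.0923, 0.1194]
orientation: [2.923, 1.151, 0.002]
force: [1.0, -0.2, -3.5]
opening: 0.0277
```

```bash
python3 nav.py 0.52 0.092 0.107 -47
python3 - <<'E'
from plant import *
import cv2
c=read_camera("scene"); cv2.imwrite(f"pics/s16.png",cv2.resize(c["frame"][100:260,180:380,::-1],None,fx=4,fy=3.75))
E
```

```text
t 25.65 pos [0.5207 0.0923 0.1194] psi -47.0 tilt 0.07 open 0.0277 F [ 1.  -0.2 -3.5] q6 0.9
shift [-0.008 -0.002  0.124] turn [ 0. -0.  0.]
```

View pics/s16.png

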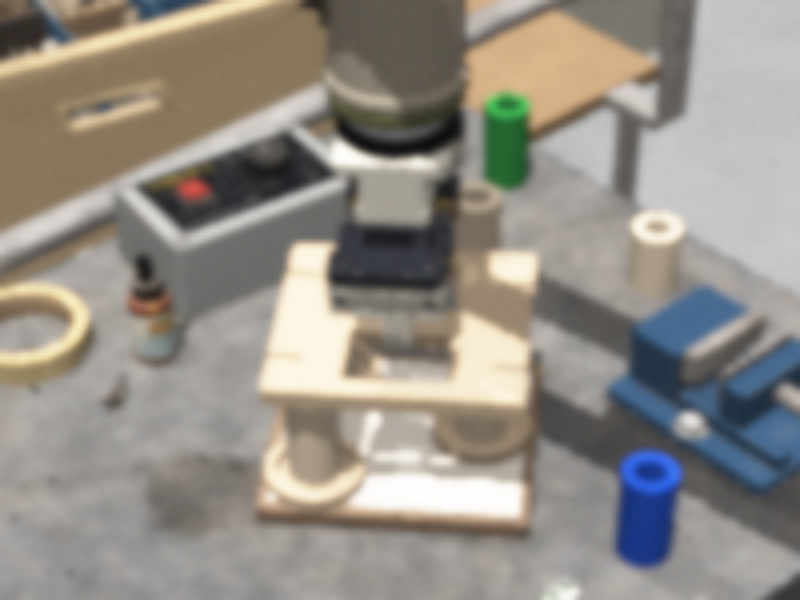

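The batt is about 12 mm above the prop tops and still square. I finish the descent gently and watch the force.

Request:
move_arm([
  [0, 0, 0.03, 0, 0, 0, -0.6],
  [0, 0, 0.06, 0, 0, 0, -0.6],
  [0, 0, 0.08, 0, 0, 0, -0.6],
  [0, 0, 0.1, 0, 0, 0, -0.6],
  [0, 0, 0.11, 0, 0, 0, -0.6],
  [0, 0, 0.12, 0, 0, 0, -0.6],
  [0, 0, 0.12, 0, 0, 0, -0.6],
])

```text
t: 26.4
tool_pos: [0.5203, 0.0923, 0.107]
orientation: [2.923, 1.151, 0.001]
force: [-1.4, 0.2, -1.8]
opening: 0.0274
```

```bash
python3 nav.py 0.52 0.092 0.107 -47
```

```text
t 26.4 pos [0.5203 0.0923 0.107 ] psi -47.0 tilt 0.03 open 0.0274 F [-1.4  0.2 -1.8] q6 0.9
shift [-0.004 -0.    -0.   ] turn [ 0. -0. -0.]
```

Request:
move_arm([
  [0, 0, 0.01, 0, 0, 0, -0.6],
  [0, 0, 0.01, 0, 0, 0, -0.6],
])

```text
t: 26.6
tool_pos: [0.5206, 0.0923, 0.107]
orientation: [2.923, 1.151, 0.002]
force: [-4.7, -1.1, 6.0]
opening: 0.0272
```

There is contact: force is +6 N and z has stopped at 0.107. I release inside the slots.

Request:
move_arm([
  [0, 0, 0, 0, 0, 0, -0.35],
  [0, 0, 0, 0, 0, 0, -0.2],
  [0, 0, 0, 0, 0, 0, 0.0],
  [0, 0, 0, 0, 0, 0, 0.1],
  [0, 0, 0, 0, 0, 0, 0.1],
  [0, 0, 0, 0, 0, 0, 0.1],
])

```text
t: 27.2
tool_pos: [0.5201, 0.0922, 0.1056]
orientation: [2.923, 1.151, -0.0]
force: [-0.1, -0.3, -0.1]
opening: 0.0511
```

```bash
python3 nav.py 0.52 0.092 0.2 -47
python3 - <<'E'
from plant import *
import cv2
c=read_camera("wrist"); cv2.imwrite(f"pics/w17.png",c["frame"][:,:,::-1])
E
```

```text
t 27.2 pos [0.5201 0.0922 0.1056] psi -47.0 tilt 0.0 open 0.0511 F [-0.1 -0.3 -0.1] q6 0.9
shift [-0.002  0.001 -0.944] turn [-0.  0. -0.]
```

View pics/w17.png

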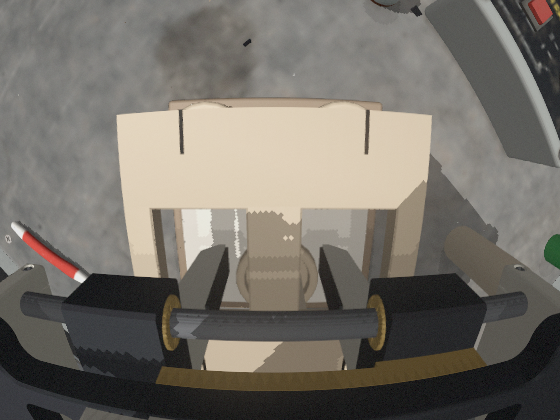

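The fingers stand free in both slots and the batt is square with the base edge (line at v≈103). I withdraw straight up, then aside.

Request:
move_arm([
  [0, 0, -0.1, 0, 0, 0, 0.1],
  [0, 0, -0.3, 0, 0, 0, 0.1],
  [0, 0, -0.6, 0, 0, 0, 0.1],
  [0, 0, -1, 0, 0, 0, 0.1],
  [0, 0, -1, 0, 0, 0, 0.1],
])

```text
t: 27.75
tool_pos: [0.5236, 0.0926, 0.2132]
orientation: [2.92, 1.15, 0.016]
force: [1.0, -0.9, -0.5]
opening: 0.0514
```

Request:
move_arm([
  [-0.1, -0.4, -0.1, 0, 0, 0, 0.1],
  [-0.3, -0.8, -0.3, 0, 0, 0, 0.1],
  [-0.3, -1, -0.5, 0, 0, 0, 0.1],
  [-0.3, -1, -0.5, 0, 0, 0, 0.1],
])

```text
t: 28.15
tool_pos: [0.43, 0.1466, 0.2593]
orientation: [2.921, 1.154, 0.009]
force: [0.4, 0.7, 0.1]
opening: 0.051
```

Request:
move_arm([
  [0.3, -0.4, 0, 0, 0, 0, 0.1],
  [0.7, -0.8, 0, 0, 0, 0, 0.1],
  [0.9, -1, 0, 0, 0, 0, 0.1],
  [0.9, -1, 0, 0, 0, 0, 0.1],
])

```text
t: 28.55
tool_pos: [0.4275, 0.2825, 0.2544]
orientation: [-2.92, -1.156, 0.001]
force: [-0.5, -0.0, 0.2]
opening: 0.051
```

Request:
move_arm([
  [0.3, -0.4, 0, 0, 0, 0, 0.1],
  [0.7, -0.8, 0, 0, 0, 0, 0.1],
  [0.9, -1, 0, 0, 0, 0, 0.1],
  [0.9, -1, 0, 0, 0, 0, 0.1],
])

```text
t: 28.95
tool_pos: [0.4251, 0.4165, 0.2536]
orientation: [-2.921, -1.155, 0.003]
force: [-0.5, -0.7, 0.4]
opening: 0.0512
```

```bash
python3 nav.py
python3 - <<'E'
from plant import *
from h import *
c=read_camera("top"); cv2.imwrite("pics/t18.png",c["frame"][:,:,::-1])
s=read_camera("scene"); cv2.imwrite("pics/s18.png",cv2.resize(s["frame"][100:260,180:380,::-1],None,fx=4,fy=3.75))
np.savez("end.npz",top=c["frame"],scene=s["frame"])
E
python3 nav.py
```

```text
t 28.95 pos [0.4251 0.4165 0.2536] psi -46.8 tilt 0.11 open 0.0512 F [-0.5 -0.7  0.4] q6 1.51
t 29.05 pos [0.4256 0.4135 0.2544] psi -47.0 tilt 0.12 open 0.0511 F [-0.4 -0.6 -0.5] q6 1.5
```

View pics/t18.png

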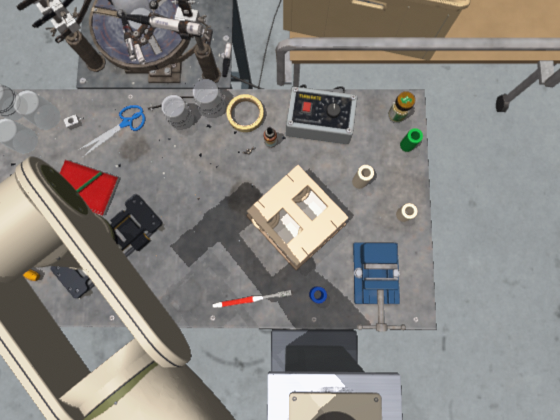

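View pics/s18.png

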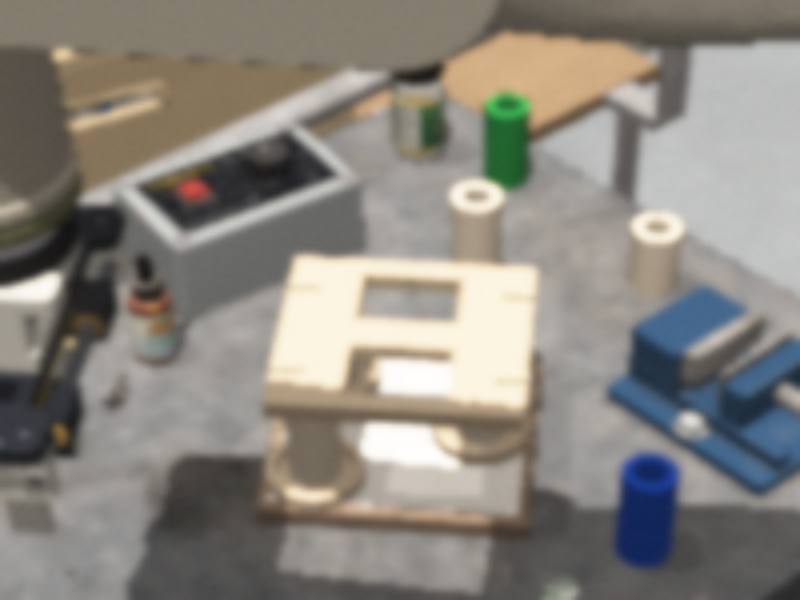

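The batt lies on the props, with corners near (299,166), (249,214), (298,263) and (347,214). The short prop (409,211) and tall prop (366,173) are unmoved. A numeric check on the batt:

```bash
python3 - <<'E'
from h import *
import pickle
T,S=pickle.load(open("cams.pkl","rb")); d=np.load("end.npz")
x0,y0,x1,y1=235,150,360,280
g=cv2.resize(d["top"][y0:y1,x0:x1],None,fx=4,fy=4,interpolation=cv2.INTER_CUBIC).astype(int)
m=((g[:,:,0]-g[:,:,2]>25)&(g.min(2)>140)).astype(np.uint8)
m=cv2.morphologyEx(m,cv2.MORPH_OPEN,np.ones((7,7)))
c=max(cv2.findContours(m,cv2.RETR_EXTERNAL,cv2.CHAIN_APPROX_NONE)[0],key=cv2.contourArea)
w=np.array([onz(T,(np.array(p)+.5)/4-.5+[x0,y0],.117)[:2] for p in c[:,0]])
print(cv2.minAreaRect((w*1000).astype(np.float32)))
# slot centres triangulated for height
f=lambda a,b:tri(T,a,S,b)
for img in ("top","scene"):
    pass
E
python3 - <<'E'
import numpy as np,cv2
d=np.load("end.npz")
cv2.imwrite("pics/te.png",cv2.resize(d["top"][160:275,240:355,::-1],None,fx=5,fy=5,interpolation=cv2.INTER_CUBIC))
cv2.imwrite("pics/se.png",cv2.resize(d["scene"][160:235,240:320,::-1],None,fx=8,fy=8,interpolation=cv2.INTER_CUBIC))
E
```

```text
((522.22705078125, 88.48268127441406), (170.83560180664062, 151.3146514892578), 42.742618560791016)
```

View pics/te.png

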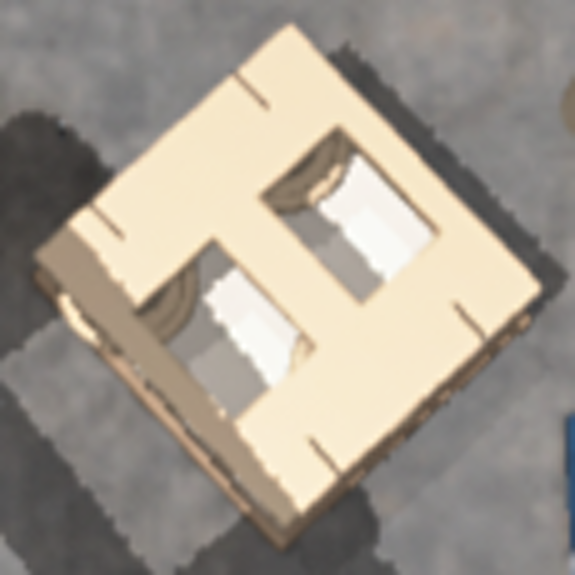

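View pics/se.png

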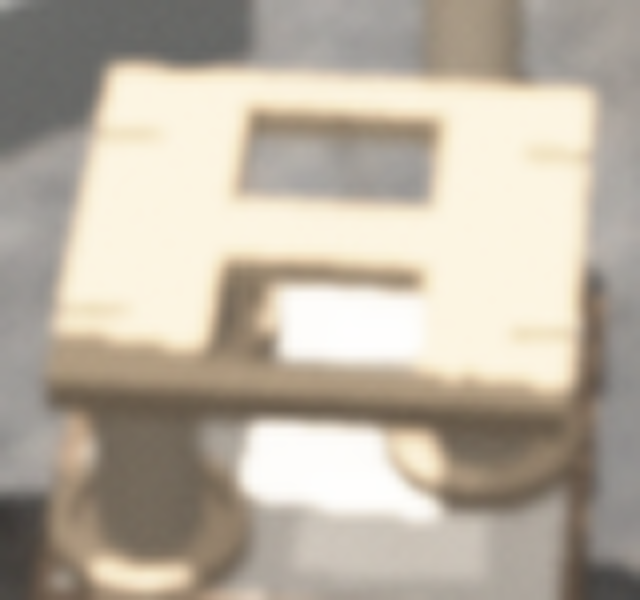

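Run:
```python
from h import *
import pickle
T,S=pickle.load(open("cams.pkl","rb"))
f=lambda p:(np.array(p)+.5)/5-.5+[240,160]
g=lambda p:(np.array(p)+.5)/8-.5+[240,160]
P=np.array([onz(T,f(p),.117)[:2] for p in [(338,126),(437,235),(362,303),(262,196),(213,241),(314,348),(236,417),(134,306)]])
v=P[4:].mean(0)-P[:4].mean(0)
print("slots centre",P.mean(0).round(4),"y dir",np.degrees(np.arctan2(v[1],v[0])).round(1),"sep",np.linalg.norm(v).round(4))
# matching batt corners: top-view upper, right ; scene
for a,b in [((291,22),(595,90)),((540,288),(575,390)),((37,257),(110,65))]:
    X,e=tri(T,f(a),S,g(b)); print(X.round(4),round(e,4))
```

```text
slots centre [0.5182 0.0919] y dir 132.5 sep 0.0774
[0.552  0.0459 0.1615] 0.1652
[ 0.5363 -0.0476 -0.0608] 0.0008
[0.5013 0.1923 0.2516] 0.0046
```

My corner pairing was wrong (the residuals show it), so I redo it with the right pairing for a level check.

Run:
```python
from h import *
import pickle
T,S=pickle.load(open("cams.pkl","rb"))
f=lambda p:(np.array(p)+.5)/5-.5+[240,160]
g=lambda p:(np.array(p)+.5)/8-.5+[240,160]
for a,b in [((291,22),(110,63)),((540,288),(597,90)),((37,257),(50,370)),((285,527),(573,395))]:
    X,e=tri(T,f(a),S,g(b)); print(X.round(4),round(e,4))
```

```text
[0.635  0.0901 0.1167] 0.0003
[ 0.5099 -0.0239  0.1169] 0.0031
[0.5235 0.2055 0.12  ] 0.0006
[0.4015 0.0921 0.1221] 0.0024
```

Corner heights are 117–122 mm (nominal 117, within blur), so the batt is level. The centre is about 2 mm off and the yaw within 1°. Handing in.

```bash
python3 -c "
from plant import *
print(close_job())"
```

```text
the job is handed in; nothing more can be done
None
```

The job is handed in: the three 80 mm props stand in the three seats, and the slotted batt rests on them. I set it down by its web until the wrist force showed light contact (about 6 N). The whole job took about 29 s of the 106 s allowed.

What the last checks showed:
- **Batt position:** its centre is about 2 mm from the base batt centre, and its yaw is within about 1° of square.
- **Batt height and level:** its top corners measure 117–122 mm against the nominal 117 mm. The two nearest the camera read 3–5 mm high. I put that down to blur and shadow, since even if real it is a tilt of about 0.02 rad, inside the 0.04 limit.
- **Other props:** the short and tall props look unmoved in the top view, and the green and blue look-alikes were left alone.
- **Robot:** the gripper is open and well away from everything.

Three measurements disagreed along the way. The scene camera placed things up to about 8 mm from the top camera, so I used the top and wrist views. A colour mask of the finished batt missed a shadowed strip, so I measured from the slot corners instead. My first pairing of the batt corners between views was wrong, and I redid it.

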